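# Tilt the filter cassette into the fume extractor, latch it and reset the indicator

## Task

Put the larger clean filter cassette from the wire rack back into the front of the fume extractor: set its lower edge down into the channel with the top leaning towards you, then push it upright until both spring catches drop in front of its top edge. Then press the rubber reset cap of the filter indicator on top of the extractor all the way down and let it come up again, and let go of everything. Leave the smaller cassette, the mug and the tape measure where they are.

Things in the scene. Friction and masses are not known exactly. Their poses are not given: they have to be found in the camera images.
- extractor: Bench-top fume extractor, a grey sheet-steel box fixed on the bench, 216 mm wide (y), 118 mm deep (x 0 to +118), top at z = 166. Origin on the bench under the middle of its front face (plane x = 0); x points into the box, away from who stands before it; z up. The cassette seat lies before the front face, between side cheeks at y = +-83.5 mm that stand 21 mm forward.
- channel (a point): Middle of the floor of the seat's channel (extractor frame x = -9, y = 0, z = 22 mm; same axes). The channel is 18 mm wide in x (-18 to 0). A cassette let go with its lower edge right down on this floor stays leaning about 24 degrees forward on the sill lip.
- sill_top (a point): Middle of the top of the sill lip, the 3 mm thick front wall of the channel (extractor frame x = -19.5, y = 0, z = 38 mm): the channel is 16 mm deep.
- visor_edge (a point): Middle of the lower front edge of the fixed visor over the seat (extractor frame x = -13, y = 0, z = 156 mm). It covers the seat, so the cassette cannot come straight down: lower edge in first, leaning forward, then upright.
- spigot (a point): Middle of the top of a round duct stub on the extractor's top, to keep clear of: 68 mm across its flange, 32 mm high (extractor frame x = 76, y = 0, z = 198 mm).
- cassette: The larger clean filter cassette, loose: aluminium frame round a steel mesh, 12 mm thick (x), 160 mm wide (y), 130 mm high (z), about 0.3 kg, both faces alike, mesh firm enough to push on. Origin under the middle of its lower edge. Stands upright in one of the rack's two places; pinch it across its thickness at the middle of its top edge.
- cassette_top (a point): Middle of the top edge of the larger cassette, 130 mm above its origin.
- small_cassette: A smaller cassette for another machine, loose, 12 mm thick (x), 120 mm wide (y), 92 mm high (z), origin under the middle of its lower edge; stands in the other place of the rack. Leave it.
- rack: Wire drying rack fixed on the bench, 104 mm in x, 150 mm in y, origin on the bench at its middle. Two places at x = +30 and -30 mm, each between two wire hoops 48 mm high (top of wire 50 mm) that stand 17.5 mm apart and run along y; the cassettes rest on wires, 4 mm above the bench.
- catch_left (a joint): Hinge angle of the left sprung catch (y = +52 mm), rad: 0 = down, up to 0.35. A 20 mm wide steel strip along the extractor's top, bent down to a nose before the visor, then forward and up as a lead-in ramp to x = -43 mm. A cassette pushed upright lifts both catches 0.08 rad (about 15 N of push near its top); only when it is right back against the front face do both snap down before it.
- catch_right (a joint): The same for the right catch (y = -52 mm), alike and independent.
- nose_left (a point): Lower rear corner of the left catch's nose: at rest in the extractor's frame x = -14.5, y = 52, z = 145.5 mm, 6.5 mm below the top edge of a seated cassette.
- nose_right (a point): Lower rear corner of the right catch's nose: at rest in the extractor's frame x = -14.5, y = -52, z = 145.5 mm, 6.5 mm below the top edge of a seated cassette.
- reset_cap (a joint): Travel of the indicator's sprung reset cap, m: 0 = up, 0.007 = fully down. It needs 2 N to start and 6 N at the bottom, and springs back.
- cap_top (a point): Middle of the top of the reset cap, a black rubber cap 25 mm in diameter on a clear canister, pressed straight down; at rest in the extractor's frame x = 55, y = -87, z = 224 mm.
- mug: White mug, 92 mm high, 72 mm wide, 101 mm with its handle, origin under its middle. Leave it.
- tape_measure: Tape measure, 72 x 79 mm, 36 mm high, origin under its middle. Leave it.

How it is judged (in metres and radians):
On the way, in this order (a step that is already met when the one before it is completed fails the run):
1. the cassette's lower edge is down in the channel while the cassette leans forward by more than 11 degrees (z of cassette in the frame of extractor between 0.018 and 0.03 m and x of cassette in the frame of extractor between -0.018 and 0 m and angle between cassette's own z axis and vertical above 0.2 rad), for 0.1 s.
2. the cassette stands upright in its seat with both catches down in front of it (z of cassette in the frame of extractor below 0.026 m and x of cassette in the frame of extractor above -0.0135 m and x of cassette_top in the frame of extractor above -0.0105 m and angle between cassette's own z axis and vertical below 0.06 rad and angle between the x axis of cassette and the x axis of extractor, either way round below 0.06 rad and value of joint each of catch_left, catch_right below 0.03 rad), for 0.2 s.
3. the reset cap is pressed down (value of joint reset_cap above 0.0055 m), for 0.05 s.
At the end, for the whole second after the job is handed in: The larger cassette rests in the channel (within 4 mm of its floor), upright and square within 0.06 rad, its top edge behind the catch noses (middle under 10.5 mm in front of the front face); catches down (under 0.03 rad), reset cap up (under 1.5 mm), all at rest (all of step 2 and value of joint reset_cap below 0.0015 m and linear speed of cassette below 0.02 m/s); the robot touches nothing.
It fails at once if the smaller cassette, mug or tape measure moved by more than 30 mm (distance of any of small_cassette, mug, tape_measure from where it was at the start of the episode above 0.03 m).
It also fails if it takes over 58 s, if anything falls off the work surface, if the arm or the gripper's body presses on something with over 40 N, if the wrist force passes 120 N, or if a joint passes its speed limit or range.

## Robot

A 6-joint arm with a two-finger parallel gripper is mounted at the origin on a cart in front of the work surface, level with it; the furniture and walls round the work are solid. World frame = base frame: x ahead of the robot, y to its left, z up, the work surface at z = 0. Lengths are in mm, angles in degrees, forces in N, time in s.
With the tool pointing down it reaches from about 350 to 850 mm from the base axis. Payload 8.1 kg.
Tool frame: the origin (TCP) lies midway between the tips of the shut fingers; the grasp point (between the pads) lies 19 mm behind it; x points along the fingers, y is the direction in which the jaws open and shut, and the axes are right-handed (so a half turn about x gives the same grasp; the last joint's range is limited). The gripper opens to 85 mm and grips with 20 to 120 N. Pads are 22 mm wide; open, the fingers measure 114 mm over their backs; the gripper's body (76 mm by 85 mm) begins 54 mm behind the grasp point. The pads swing forward as they close: fully open they stand 13 mm farther back than shut.
Start: joints at [-72.216, 7.471, 85.268, -0, 87.261, -4.893], TCP at [231.348, -553.609, 231.292] pointing down, gripper open.
Joint ranges: [-169.43, 169.43], [-51.17, 129.36], [1.28, 143.12], [-76.62, 256.62], [0, 156.53], [-152.29, 152.29]. Speed limits (degrees/s): [136.94, 136.94, 159.86, 180, 180, 180].

## Interface

Orientations are given as [roll, pitch, yaw] about the fixed x, y, z axes, in that order (R = Rz(yaw) Ry(pitch) Rx(roll)).
In Python, from bench import r, snapshot, workorder gives the robot as it stands.
- The arm moves only by the tool send_rows, never from a script. Its arguments are lists of equal length, an entry for each row: "offset": the shift along the tool's x, y, z in cm, a list of three; "dr": the turn, a rotation vector about the tool's x, y, z in degrees, a list of three; "grip": the opening in per cent of the stroke, from 0 (shut) to 100 (fully open). In form: {"offset": [[dx, dy, dz], ...], "dr": [[rx, ry, rz], ...], "grip": [grip, ...]}. A call has 1 to 5 rows; each row shifts and turns the commanded pose from where the row before left it, along the tool's axes as they then stand; what a row does not reach is not made up. A row lasts 1/8 s, in which the tool goes at most 62.5 mm and 10.7 degrees, less where a joint would pass 70% of its speed; a pose out of reach is approached as far as the arm can. A call with a gripper value outside its range is refused whole. The fingers move at their own pace and stop on an object; "force" is the grip in N (left out, the last holds). Time passes only in rows, so rows that do not move let the fingers close. It gives the time, the measured TCP pose, the force and the opening at its end, in the units of the state.
- r.sense(): the state, without advancing time (a new reading comes with each control period).
- snapshot(name): name is "scene" or "side" or "wrist"; returns a dict with "pixels" (384x512x3 uint8, red, green, blue), "fx", "fy", "cx", "cy" (pixels), "world_to_cam" (4x4, takes a point from world to camera coordinates). Camera axes: x right, y up, looking along -z (the intrinsics and any distortion apply to the point x, -y, -z); pixel columns grow to the right and rows downward; lengths in mm; the calibration is good to about 2 mm. A picture is of the moment at which its call begins. There is no depth.
- workorder.hand_in(): hands the job in, once; it reports no verdict.
The state is a dict: "time": time; "joint_pos": joint angles; "qd": joint speeds; "joint_efforts": joint torques, N m; "tool_pos": TCP position; "tcp_rot": TCP orientation; "ft_force": force on the tool from outside, world axes, zero at the start; "wrist_torque": the same for the moment, N m; "finger_gap": finger opening in mm.
Only numpy, scipy, OpenCV 4.12 (cv2) and the standard library are available. Lean on these libraries where they do the work, as an engineer would, in place of code of your own. Each camera call takes 0.05 s, during which the arm holds its last target.

## Working session

There is one attempt and no reset: what is moved stays moved. The work goes in short steps, Python scripts to look and compute and a tool call to move; the robot and the scene stay as the last step left them, time stands still between calls to the robot, and variables do not carry over. Pictures are saved under pics/ and viewed, and the job is handed in when it is done.

Besides the shell and the picture viewer there is one more tool, called as name(argument=value, ...), one argument or row to a line, values as JSON. send_rows: Moves the arm, as the interface text tells. Its arguments: {"type":"object","properties":{"offset":{"type":"array","items":{"type":"array","items":{"type":"number"}}},"dr":{"type":"array","items":{"type":"array","items":{"type":"number"}}},"grip":{"type":"array","items":{"type":"number"}},"force":{"type":"number"}},"required":["offset","dr","grip"]}

```bash
ls; mkdir -p pics; python3 - <<'E'
from bench import r,snapshot,workorder
import cv2,numpy as np
print(r.sense())
for n in ("scene","side","wrist"):
    s=snapshot(n); cv2.imwrite(f"pics/{n}0.png",s["pixels"][:,:,::-1]); print(n,s["fx"],s["fy"],s["cx"],s["cy"],[k for k in s]); print(np.round(s["world_to_cam"],3))
    np.savez(f"{n}0.npz",**{k:np.array(v) for k,v in s.items()})
E
```

```text
pics
{'time': 0.0, 'joint_pos': array([-7.22161228e+01,  7.51308875e+00,  8.53293210e+01,  2.02558312e-03,
        8.72611851e+01, -4.89071658e+00]), 'qd': array([ 0.01171193, -0.02402634,  0.03452561, -0.04476374,  0.05903905,
        0.01580275]), 'joint_efforts': array([-2.38978319e-03, -5.69384122e+01, -5.00565612e+01, -6.96910447e-04,
        1.43995770e-02, -5.93143727e-05]), 'tool_pos': array([ 231.18698324, -553.08376511,  230.26507822]), 'tcp_rot': array([-96.00949674,  89.89638536, 106.66499841]), 'ft_force': array([ 0.20572456,  0.2309572 , -0.2965881 ]), 'wrist_torque': array([-0.05235745, -0.038659  , -0.02377685]), 'finger_gap': 85.13487680829883}
scene 418.86521698920103 418.86521698920103 254.0030706459167 193.98260599060123 ['pixels', 'fx', 'fy', 'cx', 'cy', 'world_to_cam']
[[-5.56000e-01 -8.31000e-01 -1.70000e-02  3.98911e+02]
 [ 3.19000e-01 -2.33000e-01  9.19000e-01 -2.88676e+02]
 [-7.67000e-01  5.06000e-01  3.95000e-01 -7.51458e+02]
 [ 0.00000e+00  0.00000e+00  0.00000e+00  1.00000e+00]]
side 357.97040634504754 357.97040634504754 258.86608454262426 189.8993671952736 ['pixels', 'fx', 'fy', 'cx', 'cy', 'world_to_cam']
[[-9.96000e-01 -8.80000e-02 -1.50000e-02  5.21470e+02]
 [ 4.10000e-02 -6.03000e-01  7.97000e-01 -6.72150e+01]
 [-7.90000e-02  7.93000e-01  6.04000e-01 -9.93217e+02]
 [ 0.00000e+00  0.00000e+00  0.00000e+00  1.00000e+00]]
wrist 344.96937942704307 344.96937942704307 263.9111164057592 193.40405153130965 ['pixels', 'fx', 'fy', 'cx', 'cy', 'world_to_cam']
[[ 3.85000e-01 -9.23000e-01 -2.00000e-03 -5.99886e+02]
 [ 8.80000e-01  3.68000e-01 -3.00000e-01  3.79270e+01]
 [ 2.78000e-01  1.14000e-01  9.54000e-01 -3.79966e+02]
 [ 0.00000e+00  0.00000e+00  0.00000e+00  1.00000e+00]]
```

View pics/scene0.png

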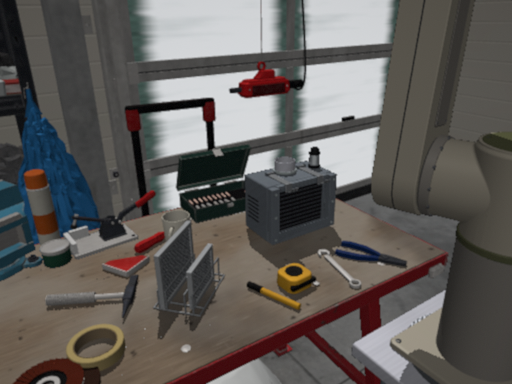

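View pics/side0.png

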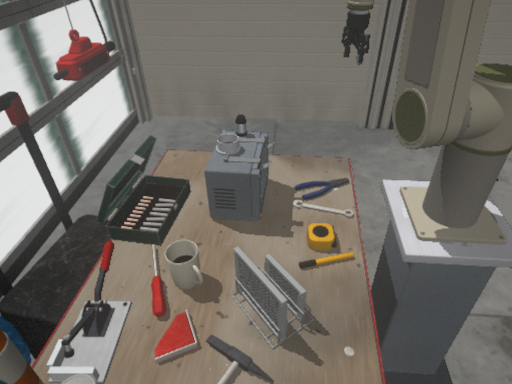

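View pics/wrist0.png

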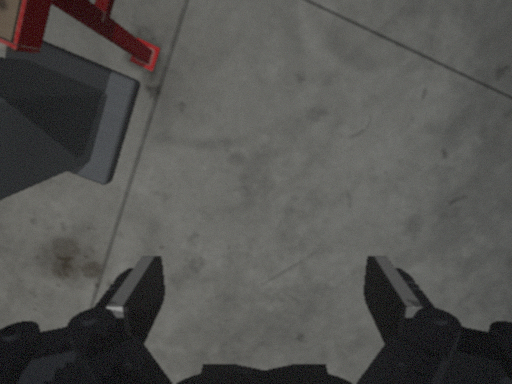

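```bash
cat > h.py <<'E'
import numpy as np,cv2
def load(n): 
    d=np.load(n+".npz"); return {k:d[k] for k in d}
def cam(s):
    M=s["world_to_cam"]; R=M[:3,:3]; t=M[:3,3]; return R,-R.T@t
def ray(s,u,v):
    R,c=cam(s); d=np.array([(u-s["cx"])/s["fx"],-(v-s["cy"])/s["fy"],-1.0]); d=R.T@d; return c,d/np.linalg.norm(d)
def onz(s,u,v,z):
    c,d=ray(s,u,v); return c+d*(z-c[2])/d[2]
def two(s1,p1,s2,p2):
    c1,d1=ray(s1,*p1);c2,d2=ray(s2,*p2)
    A=np.stack([d1,-d2],1); x=np.linalg.lstsq(A,c2-c1,rcond=None)[0]
    a=c1+d1*x[0];b=c2+d2*x[1]; return (a+b)/2,np.linalg.norm(a-b)
def proj(s,p):
    q=s["world_to_cam"][:3,:3]@np.asarray(p)+s["world_to_cam"][:3,3]
    return np.array([s["cx"]+s["fx"]*q[0]/-q[2], s["cy"]-s["fy"]*q[1]/-q[2]])
def crop(s,u0,v0,u1,v1,k,fn):
    im=s["pixels"][v0:v1,u0:u1,::-1]; im=cv2.resize(im,None,fx=k,fy=k,interpolation=cv2.INTER_CUBIC)
    for u in range((u0+9)//10*10,u1,10): cv2.line(im,((u-u0)*k,0),((u-u0)*k,6 if u%50 else 14),(0,255,0),1)
    for v in range((v0+9)//10*10,v1,10): cv2.line(im,(0,(v-v0)*k),(6 if v%50 else 14,(v-v0)*k),(0,255,0),1)
    cv2.imwrite("pics/"+fn,im)
E
python3 - <<'E'
from h import *
for n in("scene0","side0"): print(cam(load(n))[1])
a=load("scene0");b=load("side0")
crop(a,235,140,345,240,7,"a1.png");crop(b,195,105,285,225,5,"b1.png")
crop(a,145,215,235,325,5,"a2.png");crop(b,225,240,325,345,5,"b2.png")
E
```

```text
[-262.49612056  644.19158234  568.56464353]
[443.46096558 792.88984113 661.51111173]
```

View pics/a1.png

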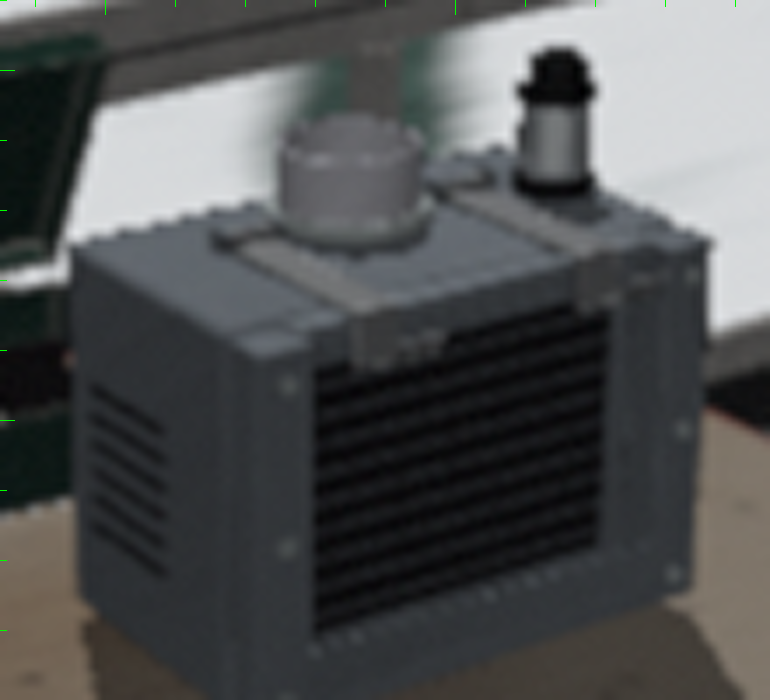

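View pics/b1.png

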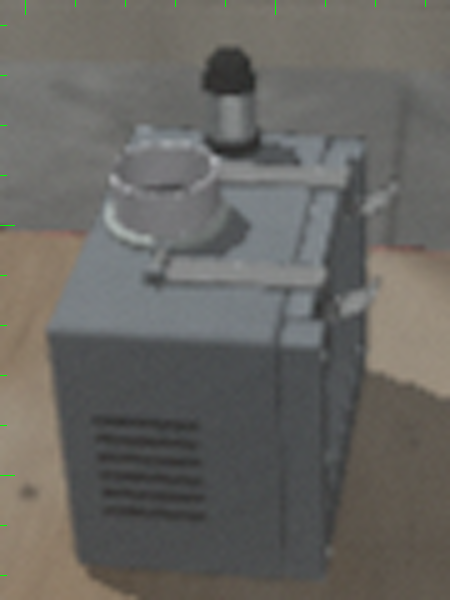

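View pics/a2.png

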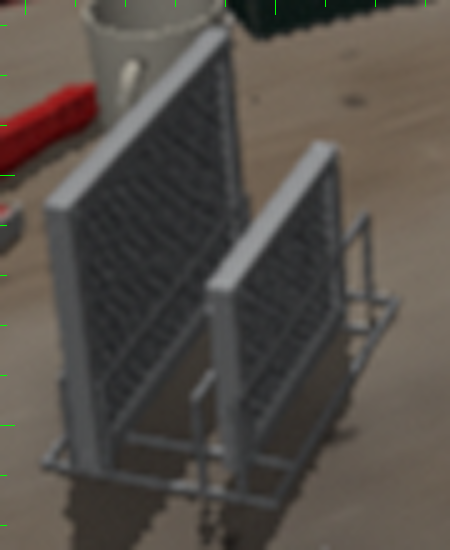

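View pics/b2.png

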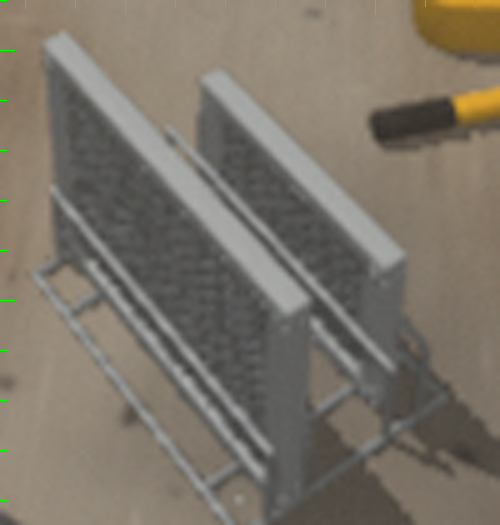

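```bash
python3 - <<'E'
from h import *
a=load("scene0");b=load("side0")
A=lambda x,y:(235+x/7,140+y/7)
B=lambda x,y:(195+x/5,105+y/5)
A2=lambda x,y:(145+x/5,215+y/5)
B2=lambda x,y:(225+x/5,240+y/5)
f=lambda n,p:print(n,np.round(p,1))
f("A backleft",onz(a,*A(72,247),166));f("A frontleft",onz(a,*A(253,356),166));f("A frontright",onz(a,*A(708,243),166))
f("B backleft",onz(b,*B(48,333),166));f("B seam",onz(b,*B(282,340),166));f("B frontleft",onz(b,*B(328,347),166));f("B fr",onz(b,*B(365,140),166));f("B backright",onz(b,*B(137,128),166))
f("cap",onz(a,*A(560,58),224));f("capB",onz(b,*B(230,54),224))
f("spigA",onz(a,*A(355,133),198));f("spigB",onz(b,*B(165,168),198))
for n,p in (("near1",(45,205)),("near2",(75,207)),("far1",(208,28)),("far2",(230,38))): f(n,onz(a,*A2(*p),134))
for n,p in (("far1",(45,45)),("far2",(68,30)),("near1",(280,312)),("near2",(310,300))): f("B"+n,onz(b,*B2(*p),134))
for n,p in (("near1",(207,287)),("near2",(235,293)),("far1",(315,142)),("far2",(340,150))): f("S"+n,onz(a,*A2(*p),96))
for n,p in (("far1",(200,80)),("far2",(218,68)),("near1",(375,268)),("near2",(406,257))): f("SB"+n,onz(b,*B2(*p),96))
E
```

```text
A backleft [641.5  75.6 166. ]
A frontleft [511.6  83.  166. ]
A frontright [ 499.1 -124.7  166. ]
B backleft [648.6  77.  166. ]
B seam [532.7  75.5 166. ]
B frontleft [509.7  80.  166. ]
B fr [ 506.  -131.2  166. ]
B backright [ 640.9 -138.   166. ]
cap [ 574.5 -112.8  224. ]
capB [ 580.6 -118.7  224. ]
spigA [610.5 -38.7 198. ]
spigB [605.7 -34.2 198. ]
near1 [441.5 418.9 134. ]
near2 [433.2 409.8 134. ]
far1 [545.1 299.3 134. ]
far2 [529.9 295.5 134. ]
Bfar1 [545.2 299.3 134. ]
Bfar2 [537.1 290.4 134. ]
Bnear1 [446.4 417.4 134. ]
Bnear2 [436.2 411.7 134. ]
Snear1 [405.9 369.2  96. ]
Snear2 [395.5 361.9  96. ]
Sfar1 [483.3 279.2  96. ]
Sfar2 [470.5 273.4  96. ]
SBfar1 [484.5 278.8  96. ]
SBfar2 [477.5 271.5  96. ]
SBnear1 [411.6 368.1  96. ]
SBnear2 [399.9 362.2  96. ]
```

```bash
cat >> h.py <<'E'
from scipy.spatial.transform import Rotation as Ro
def tcp(st): 
    return np.array(st["tool_pos"]),Ro.from_euler("xyz",st["tcp_rot"],degrees=True)
def Rtool(xdir,ydir):
    x=np.array(xdir,float);x/=np.linalg.norm(x);y=np.array(ydir,float);y-=x*(x@y);y/=np.linalg.norm(y)
    return Ro.from_matrix(np.stack([x,y,np.cross(x,y)],1))
def plan(p,R,p2,R2,n):
    "n equal rows from pose to pose; rotation rotvec constant in tool; world shift equal"
    rv=(R.inv()*R2).as_rotvec(degrees=True)/n; d=(np.array(p2)-p)/n/10
    for i in range(n):
        o=R.inv().apply(d); print("  off",np.round(o,2).tolist()," dr",np.round(rv,2).tolist()); R=R*Ro.from_rotvec(rv,degrees=True)
E
python3 - <<'E'
from h import *
from bench import r
p,R=tcp(r.sense()); print(np.round(R.as_matrix(),3))
for sg in(1,-1):
    ang=np.radians(-2); n=sg*np.array([np.cos(ang),np.sin(ang),0])
    R2=Rtool([0,0,-1],n); print(sg); plan(p,R,[470,-25,380],R2,12)
s=load("wrist0"); print(cam(s)[1]-p, R.inv().apply(cam(s)[1]-p))
E
```

```text
[[-0.     0.386 -0.923]
 [ 0.001 -0.923 -0.386]
 [-1.    -0.001 -0.   ]]
1
  off [-1.24, -3.3, -3.53]  dr [-5.44, -0.0, 0.01]
  off [-1.24, -2.95, -3.83]  dr [-5.44, -0.0, 0.01]
  off [-1.24, -2.57, -4.09]  dr [-5.44, -0.0, 0.01]
  off [-1.24, -2.17, -4.32]  dr [-5.44, -0.0, 0.01]
  off [-1.24, -1.75, -4.5]  dr [-5.44, -0.0, 0.01]
  off [-1.24, -1.31, -4.65]  dr [-5.44, -0.0, 0.01]
  off [-1.24, -0.87, -4.75]  dr [-5.44, -0.0, 0.01]
  off [-1.24, -0.41, -4.81]  dr [-5.44, -0.0, 0.01]
  off [-1.25, 0.05, -4.83]  dr [-5.44, -0.0, 0.01]
  off [-1.25, 0.5, -4.8]  dr [-5.44, -0.0, 0.01]
  off [-1.25, 0.96, -4.73]  dr [-5.44, -0.0, 0.01]
  off [-1.25, 1.4, -4.62]  dr [-5.44, -0.0, 0.01]
-1
  off [-1.24, -3.3, -3.53]  dr [9.56, 0.01, 0.0]
  off [-1.24, -3.84, -2.94]  dr [9.56, 0.01, 0.0]
  off [-1.24, -4.27, -2.26]  dr [9.56, 0.01, 0.0]
  off [-1.24, -4.59, -1.52]  dr [9.56, 0.01, 0.0]
  off [-1.24, -4.78, -0.74]  dr [9.56, 0.01, 0.0]
  off [-1.24, -4.83, 0.07]  dr [9.56, 0.01, 0.0]
  off [-1.24, -4.75, 0.87]  dr [9.56, 0.01, 0.0]
  off [-1.24, -4.54, 1.64]  dr [9.56, 0.01, 0.0]
  off [-1.24, -4.21, 2.38]  dr [9.56, 0.01, 0.0]
  off [-1.24, -3.75, 3.04]  dr [9.56, 0.01, 0.0]
  off [-1.24, -3.2, 3.62]  dr [9.56, 0.01, 0.0]
  off [-1.25, -2.55, 4.1]  dr [9.56, 0.01, 0.0]
[ 72.30204123  28.85885496 141.86022024] [-141.85298018    1.0428131   -77.85489911]
```

send_rows(
  offset=[
    [-3, -3.3, -3.5],
    [-3, -3, -4],
    [-3, -2.6, -4.3],
    [-3, -2.2, -4.5],
    [-3, -1.8, -4.7],
  ],
  dr=[
    [-5.5, 0, 0],
    [-5.5, 0, 0],
    [-5.5, 0, 0],
    [-5.5, 0, 0],
    [-5.5, 0, 0],
  ],
  grip=[70, 60, 50, 50, 50],
)

```text
time: 0.78
tool_pos: [335.4, -325.9, 382.0]
tcp_rot: [-130.1, 90.0, 100.3]
ft_force: [1.3, -0.4, 0.1]
finger_gap: 42.5
```

```bash
python3 - <<'E'
from h import *
from bench import r
p,R=tcp(r.sense()); print(p)
a=np.radians(-2); plan(p,R,[520,0,380],Rtool([0,0,-1],[np.cos(a),np.sin(a),0]),7)
E
```

```text
[ 335.40768688 -325.86473951  382.01624329]
  off [0.03, -0.94, -5.27]  dr [-5.38, -0.0, 0.0]
  off [0.03, -0.44, -5.33]  dr [-5.38, -0.0, 0.0]
  off [0.03, 0.06, -5.35]  dr [-5.38, -0.0, 0.0]
  off [0.03, 0.56, -5.32]  dr [-5.38, -0.0, 0.0]
  off [0.03, 1.06, -5.24]  dr [-5.38, -0.0, 0.0]
  off [0.03, 1.54, -5.12]  dr [-5.38, -0.0, 0.0]
  off [0.03, 2.02, -4.96]  dr [-5.38, -0.0, 0.0]
```

send_rows(
  offset=[
    [0, -0.9, -5.3],
    [0, -0.4, -5.3],
    [0, 0, -5.3],
    [0, 0.5, -5.3],
    [0, 1, -5.2],
  ],
  dr=[
    [-5.4, 0, 0],
    [-5.4, 0, 0],
    [-5.4, 0, 0],
    [-5.4, 0, 0],
    [-5.4, 0, 0],
  ],
  grip=[50, 50, 50, 50, 50],
)

```text
time: 1.4
tool_pos: [466.6, -94.2, 381.2]
tcp_rot: [43.4, 90.0, -59.2]
ft_force: [1.1, -1.2, -0.0]
finger_gap: 42.6
```

send_rows(
  offset=[
    [0, 1.5, -5.1],
    [0, 2, -4.9],
    [0, 0, 0],
    [0, 0, 0],
  ],
  dr=[
    [-5.4, 0, 0],
    [-5.4, 0, 0],
    [0, 0, 0],
    [0, 0, 0],
  ],
  grip=[50, 50, 50, 50],
)

```text
time: 1.9
tool_pos: [518.0, -3.6, 380.9]
tcp_rot: [-68.1, 89.9, -160.1]
ft_force: [0.7, 0.8, -0.1]
finger_gap: 42.7
```

```bash
python3 - <<'E'
from h import *
from bench import r,snapshot
s=snapshot("wrist"); cv2.imwrite("pics/w1.png",s["pixels"][:,:,::-1]); np.savez("w1.npz",**{k:np.array(v) for k,v in s.items()})
print(r.sense()["tool_pos"],r.sense()["tcp_rot"],cam(s)[1])
E
```

```text
[517.90608227  -4.11270025 381.16282351] [ -50.97435336   89.96600358 -143.05320251] [522.17976122  72.65958211 522.8557765 ]
```

View pics/w1.png

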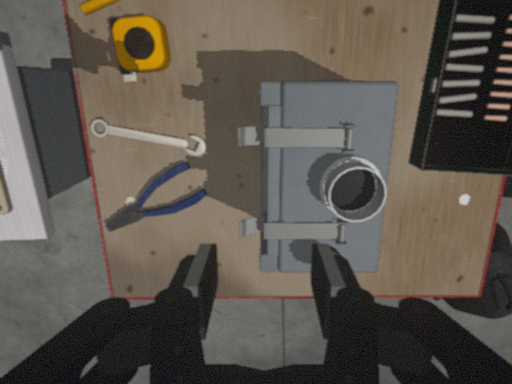

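```bash
python3 - <<'E'
from h import *
w=load("w1"); crop(w,230,70,410,290,4,"w1c.png"); im=cv2.imread("pics/w1c.png"); print(im.shape); cv2.imwrite("pics/w1c.png",im[:,:])
crop(w,230,70,350,200,6,"w1a.png");crop(w,230,195,380,295,5,"w1b.png")
E
```

```text
(880, 720, 3)
```

View pics/w1a.png

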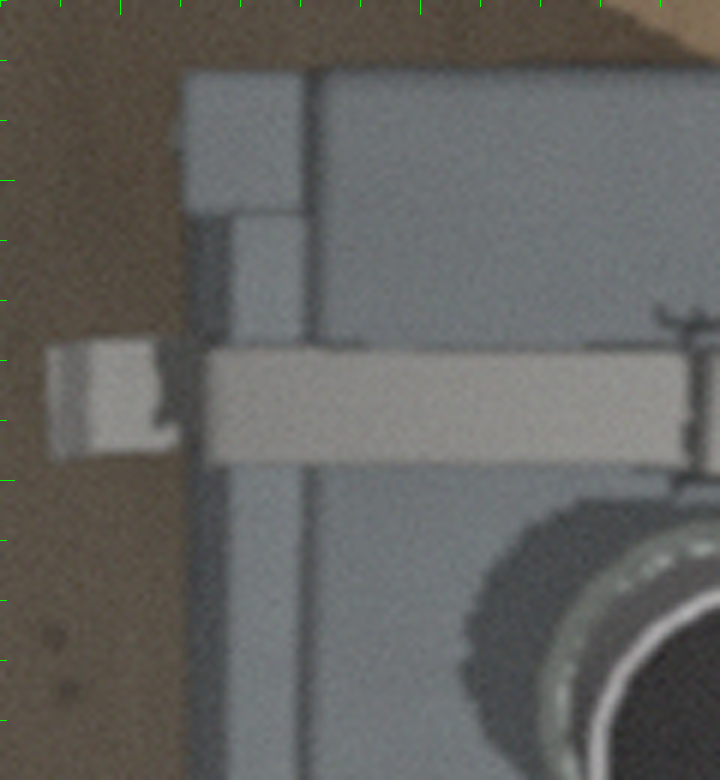

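View pics/w1b.png

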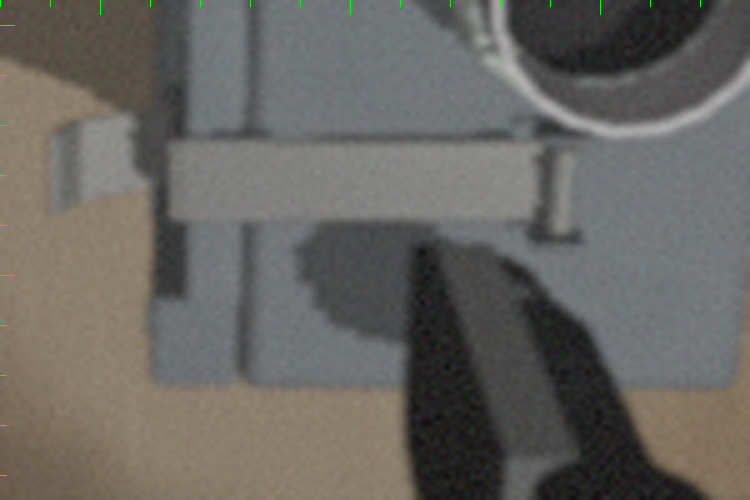

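```bash
python3 - <<'E'
from h import *
w=load("w1")
A=lambda x,y:(230+x/6,70+y/6)
B=lambda x,y:(230+x/5,195+y/5)
P={}
for n,q in dict(FL=A(184,71),GL=A(314,68),CL=A(220,213),FR=B(152,383),GR=B(248,383),BR=B(735,388),CR=B(170,297)).items(): P[n]=onz(w,*q,166); print(n,P[n].round(1))
yaw=lambda a,b:np.degrees(np.arctan2(-(a-b)[0],(a-b)[1]))
print(yaw(P["FL"],P["FR"]),yaw(P["GL"],P["GR"]), np.linalg.norm(P["FL"]-P["FR"]))
print((P["FL"]+P["FR"])/2,(P["GL"]+P["GR"])/2,(P["CL"]+P["CR"])/2)
# strips: left strip centerline, catches at y=+-52
for n,q in dict(L=A(300,407),R=B(300,181)).items(): print(n,onz(w,*q,168).round(1))
im=cv2.cvtColor(w["pixels"],cv2.COLOR_RGB2GRAY).astype(float)
# edge fit: front cheek->wood can vary; back edge right
g=cv2.cvtColor(w["pixels"],cv2.COLOR_RGB2HSV)
for v in range(88,270,12):
    print(v,[int(x) for x in im[v,380:402]]) if v%24==16 else None
E
```

```text
FL [518.6  75.6 166. ]
GL [539.9  75.3 166. ]
CL [523.8  52.8 166. ]
FR [ 510.2 -135.1  166. ]
GR [ 532.6 -135.9  166. ]
BR [ 646.3 -141.1  166. ]
CR [ 515.2 -113.   166. ]
-2.2746452244127187 -1.9751061433688197 210.86609590660703
[514.41183873 -29.74512752 166.        ] [536.27571768 -30.27635657 166.        ] [519.48441445 -30.07811775 166.        ]
L [536.4  20.2 168. ]
R [545.3 -84.2 168. ]
88 [117, 119, 120, 114, 114, 118, 116, 115, 117, 119, 117, 122, 120, 115, 115, 120, 113, 113, 112, 114, 118, 117]
112 [118, 117, 117, 116, 117, 121, 119, 120, 116, 118, 118, 116, 118, 111, 106, 104, 111, 117, 121, 121, 124, 121]
136 [118, 120, 119, 119, 119, 120, 121, 119, 122, 118, 113, 110, 110, 115, 120, 124, 123, 122, 125, 125, 127, 124]
160 [116, 119, 119, 123, 121, 121, 116, 116, 114, 115, 120, 127, 122, 126, 125, 129, 127, 125, 128, 127, 129, 129]
184 [65, 66, 100, 149, 173, 157, 131, 120, 120, 119, 124, 119, 120, 127, 123, 124, 126, 124, 123, 121, 125, 124]
208 [161, 148, 128, 113, 111, 115, 121, 119, 121, 120, 119, 119, 115, 115, 116, 114, 115, 112, 111, 114, 110, 111]
232 [113, 111, 116, 117, 118, 116, 117, 115, 115, 117, 116, 119, 118, 119, 120, 117, 117, 115, 110, 101, 107, 110]
256 [119, 119, 120, 118, 116, 117, 119, 122, 119, 116, 112, 111, 107, 112, 112, 110, 114, 113, 116, 112, 110, 114]
```

```bash
python3 - <<'E'
from h import *
from bench import r,snapshot
for n in("scene","side"):
    s=snapshot(n); np.savez(n+"1.npz",**{k:np.array(v) for k,v in s.items()})
    p,R=tcp(r.sense()); u=proj(s,p); print(n,p,u)
    u0=max(int(u[0])-50,0);v0=max(int(u[1])-60,0)
    crop(s,u0,v0,min(u0+100,512),v0+80,7,n+"1.png"); print(u0,v0)
E
```

```text
scene [517.89020849  -4.44267224 381.31732481] [299.155694    98.58269695]
249 38
side [517.92513228  -4.58037482 381.438325  ] [258.94216686  74.33873649]
208 14
```

View pics/scene1.png

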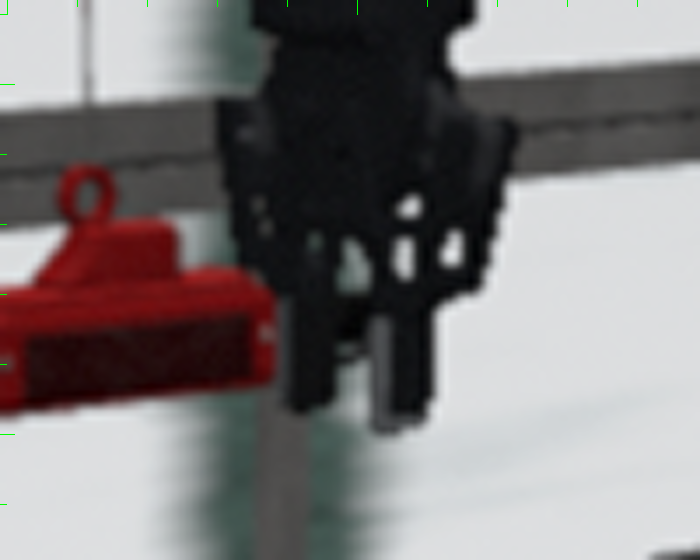

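View pics/side1.png

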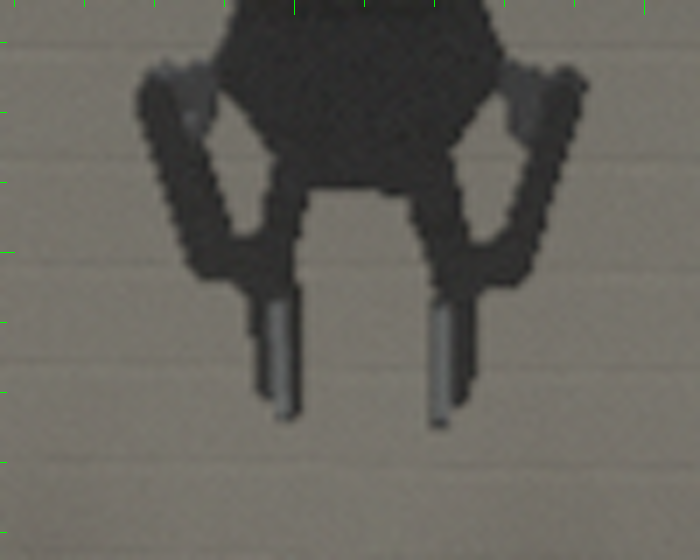

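```bash
python3 - <<'E'
from h import *
a=load("scene0");b=load("side0");w=load("w1")
A=lambda x,y:(235+x/7,140+y/7)
B=lambda x,y:(195+x/5,105+y/5)
W=lambda x,y:(230+x/6,70+y/6)
V=lambda x,y:(230+x/5,195+y/5)
obs={"FL":[(a,A(253,356)),(b,B(328,347)),(w,W(184,71))],"FR":[(a,A(708,243)),(b,B(365,140)),(w,V(152,383))]}
for k,o in obs.items():
    M=np.zeros((3,3));v=np.zeros(3)
    for s,p in o:
        c,d=ray(s,*p);Q=np.eye(3)-np.outer(d,d);M+=Q;v+=Q@c
    x=np.linalg.solve(M,v);print(k,x.round(1),[ (proj(s,x)-p).round(1).tolist() for s,p in o])
E
```

```text
FL [515.1  77.2 163.5] [[1.1, -0.0], [-2.1, 0.1], [-3.6, -1.6]]
FR [ 508.6 -136.5  161.9] [[0.6, -0.5], [-0.8, 0.4], [-1.3, -0.7]]
```

```bash
python3 - <<'E'
from h import *
from bench import r
p,R=tcp(r.sense()); print(p)
a=np.radians(41); plan(p,R,[491,355,230],Rtool([0,0,-1],[np.cos(a),np.sin(a),0]),8)
E
```

```text
[517.92513228  -4.58037482 381.438325  ]
  off [1.89, -0.5, -4.48]  dr [-5.39, 0.0, -0.0]
  off [1.89, -0.08, -4.51]  dr [-5.39, 0.0, -0.0]
  off [1.89, 0.34, -4.49]  dr [-5.39, 0.0, -0.0]
  off [1.89, 0.76, -4.44]  dr [-5.39, 0.0, -0.0]
  off [1.89, 1.18, -4.35]  dr [-5.39, 0.0, -0.0]
  off [1.89, 1.58, -4.22]  dr [-5.39, 0.0, -0.0]
  off [1.89, 1.97, -4.05]  dr [-5.39, 0.0, -0.0]
  off [1.89, 2.34, -3.85]  dr [-5.39, 0.0, -0.0]
```

send_rows(
  offset=[
    [1.5, -0.5, -4.5],
    [1.9, -0.1, -4.5],
    [1.9, 0.3, -4.5],
    [1.9, 0.8, -4.4],
    [1.9, 1.2, -4.4],
  ],
  dr=[
    [-5.4, 0, 0],
    [-5.4, 0, 0],
    [-5.4, 0, 0],
    [-5.4, 0, 0],
    [-5.4, 0, 0],
  ],
  grip=[50, 50, 50, 50, 50],
)

```text
time: 2.68
tool_pos: [500.9, 221.6, 290.1]
tcp_rot: [70.6, 89.9, 5.6]
ft_force: [0.8, 0.2, -0.5]
finger_gap: 42.5
```

send_rows(
  offset=[
    [1.9, 1.6, -4.2],
    [1.9, 2, -4.1],
    [1.9, 2.3, -3.9],
    [0, 0, 0],
    [0, 0, 0],
  ],
  dr=[
    [-5.4, 0, 0],
    [-5.4, 0, 0],
    [-5.4, 0, 0],
    [0, 0, 0],
    [0, 0, 0],
  ],
  grip=[50, 50, 50, 50, 50],
)

```text
time: 3.3
tool_pos: [490.4, 356.0, 233.5]
tcp_rot: [-9.8, 90.0, -58.8]
ft_force: [-0.3, -0.4, 0.9]
finger_gap: 42.8
```

```bash
python3 - <<'E'
from h import *
from bench import r,snapshot
s=snapshot("wrist"); cv2.imwrite("pics/w2.png",s["pixels"][:,:,::-1]); np.savez("w2.npz",**{k:np.array(v) for k,v in s.items()})
p,R=tcp(r.sense()); print(p,np.round(R.as_matrix(),3),r.sense()["joint_pos"])
print(proj(s,p), "grasp",proj(s,[491,355,134]))
E
```

```text
[490.74996125 355.75463076 234.07338827] [[ 0.001  0.754  0.657]
 [ 0.     0.657 -0.754]
 [-1.     0.001  0.001]] [ 3.11084398e+01  8.29750894e+00  8.40757496e+01 -2.46332267e-02
  8.75734700e+01 -9.93955252e+00]
[262.86034198 258.98215862] grasp [262.82791477 194.26545661]
```

View pics/w2.png

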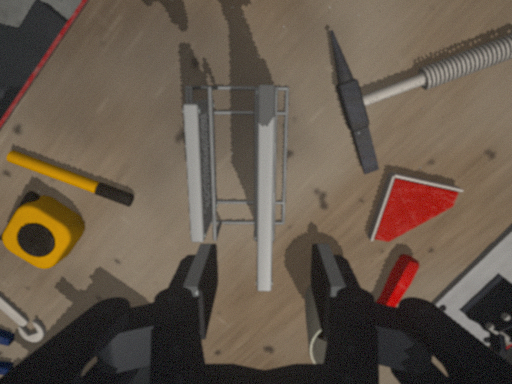

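```bash
python3 - <<'E'
from h import *
w=load("w2"); crop(w,240,75,290,135,10,"w2a.png");crop(w,240,240,290,300,10,"w2b.png")
E
```

```text
(no output)
```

View pics/w2a.png

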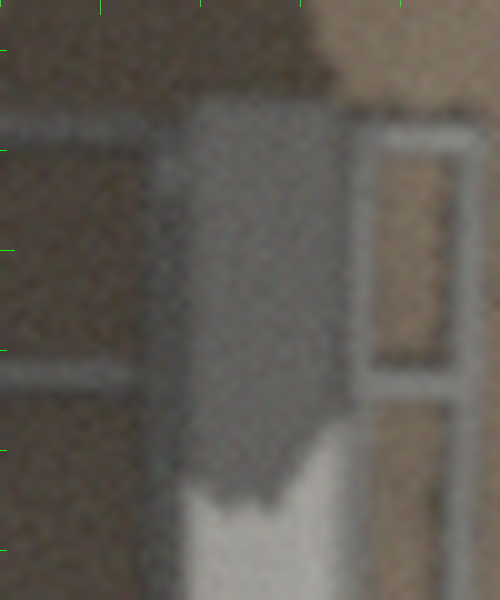

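View pics/w2b.png

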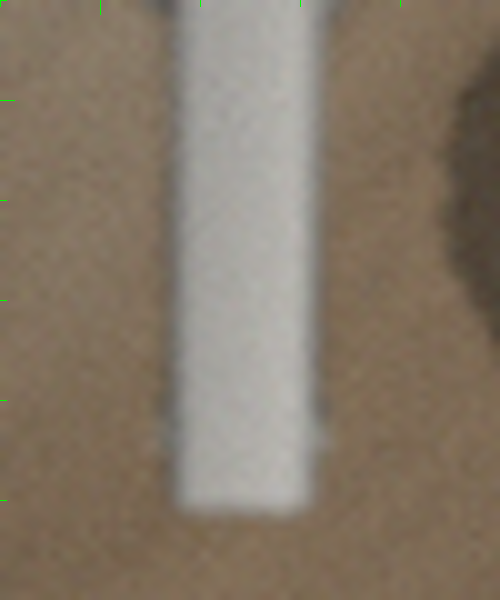

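```bash
python3 - <<'E'
from h import *
w=load("w2")
P=onz(w,266.5,84.9,134);Q=onz(w,264.5,291.2,134); d=Q-P
print(P,Q,(P+Q)/2,np.linalg.norm(d),np.degrees(np.arctan2(d[1],d[0])))
print(onz(w,258.5,291,134),onz(w,271.9,291,134))
E
```

```text
[442.56313629 414.42266205 134.        ] [545.79544883 294.05622858 134.        ] [494.17929256 354.23944531 134.        ] 158.57171456253639 -49.38194775206639
[542.02942741 291.02057293 134.        ] [550.16795083 298.1123243  134.        ]
```

send_rows(
  offset=[
    [4, 0.1, 0.3],
    [4, 0, 0],
    [3, 0, 0],
    [1.9, 0, 0],
    [0, 0, 0],
  ],
  dr=[
    [0, 0, 0],
    [0, 0, 0],
    [0, 0, 0],
    [0, 0, 0],
    [0, 0, 0],
  ],
  grip=[50, 50, 50, 50, 45],
  force=30,
)

```text
time: 3.98
tool_pos: [492.4, 354.1, 103.5]
tcp_rot: [-96.8, 89.9, -145.7]
ft_force: [0.4, -0.5, 1.1]
finger_gap: 38.3
```

```bash
python3 - <<'E'
from h import *
from bench import r,snapshot
s=snapshot("wrist"); cv2.imwrite("pics/w3.png",s["pixels"][:,:,::-1])
p,R=tcp(r.sense()); print(p)
E
```

```text
[493.22182368 354.88156231 105.01331042]
```

View pics/w3.png

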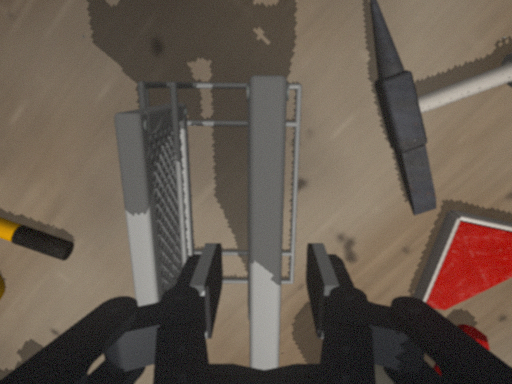

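send_rows(
  offset=[
    [0, 0, 0],
    [0, 0, 0],
    [0, 0, 0],
    [0, 0, 0],
  ],
  dr=[
    [0, 0, 0],
    [0, 0, 0],
    [0, 0, 0],
    [0, 0, 0],
  ],
  grip=[30, 0, 0, 0],
  force=60,
)

```text
time: 4.53
tool_pos: [493.3, 355.5, 106.1]
tcp_rot: [70.9, 89.9, 22.0]
ft_force: [-2.8, -3.4, 6.7]
finger_gap: 11.0
```

send_rows(
  offset=[
    [0, 0, 0],
    [-1, 0, 0],
    [-2, 0, 0],
    [-3, 0, 0],
    [-3, 0, 0],
  ],
  dr=[
    [0, 0, 0],
    [0, 0, 0],
    [0, 0, 0],
    [0, 0, 0],
    [0, 0, 0],
  ],
  grip=[0, 0, 0, 0, 0],
)

```text
time: 5.15
tool_pos: [492.5, 355.4, 196.4]
tcp_rot: [82.7, 90.0, 33.9]
ft_force: [0.5, -0.5, -3.5]
finger_gap: 11.0
```

```bash
python3 - <<'E'
from h import *
from bench import r,snapshot
for n in("wrist","side"):
    s=snapshot(n); cv2.imwrite(f"pics/{n}4.png",s["pixels"][:,:,::-1]); np.savez(n+"4.npz",**{k:np.array(v) for k,v in s.items()})
p,R=tcp(r.sense()); print(p,r.sense()["finger_gap"])
E
```

```text
[494.91084051 356.77678933 200.27831709] 11.105703157430993
```

View pics/side4.png

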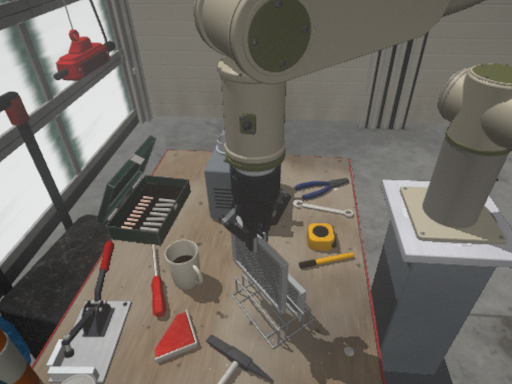

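View pics/wrist4.png

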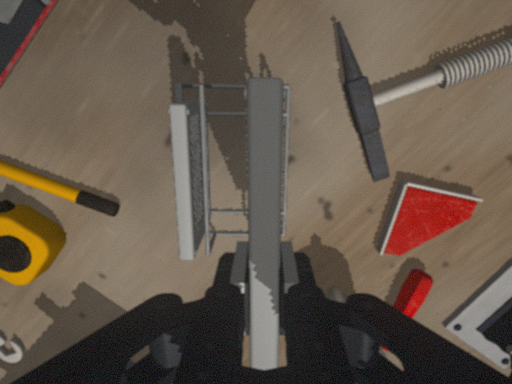

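```bash
python3 - <<'E'
from h import *
from bench import r
w=load("wrist4"); p,R=tcp(r.sense())
crop(w,235,65,295,105,10,"w4a.png");crop(w,235,340,295,380,10,"w4b.png")
for z in (p[2]+25,p[2]+28):
    P=onz(w,265.5,79,z);Q=onz(w,263.5,368.5,z);m=(P+Q)/2
    print(np.linalg.norm(P-Q),R.inv().apply(m-p))
E
```

```text
112.33220320055102 [-25.04765141  -1.79245727 -21.57203371]
109.35162970958868 [-28.04973385  -1.77268522 -23.01054632]
```

View pics/w4a.png

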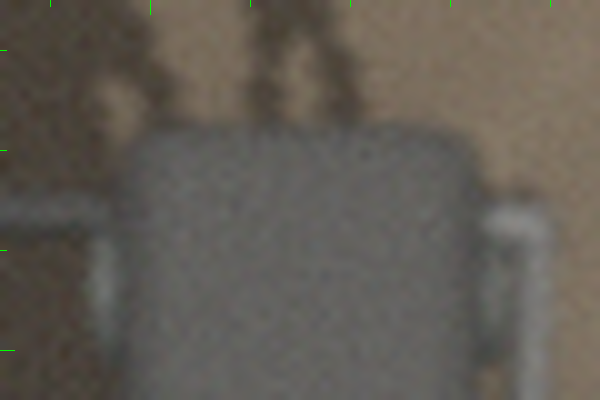

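View pics/w4b.png

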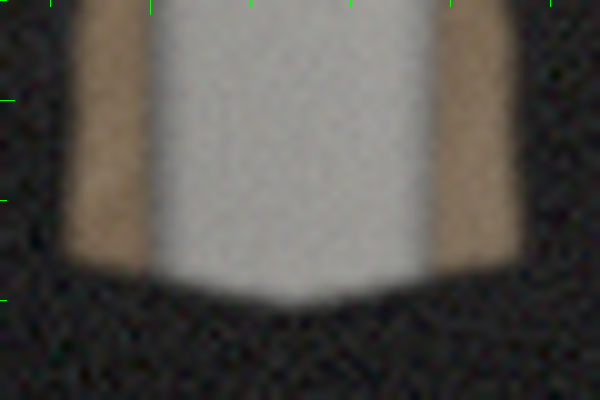

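```bash
python3 - <<'E'
from h import *
from bench import r
w=load("wrist4"); p,R=tcp(r.sense())
print(r.sense()["time"],p)
print(R.inv().apply(onz(w,265.5,77.5,p[2]+28)-p))
print(R.inv().apply(onz(w,265,340,p[2]+28)-p))
E
```

```text
5.25 [494.91084051 356.77678933 200.27831709]
[-28.12901725  -1.44191211 -78.11603804]
[-27.98670585  -1.51790095  17.94569074]
```

```bash
cat >> h.py <<'E'
O=np.array([535,-30.5,0.]); YAW=-2.1; LT=102.0; CZ=1.7  # cassette centre at tool z=+CZ
def ext(p): return O+Ro.from_euler("z",YAW,degrees=True).apply(p)
def toext(p): return Ro.from_euler("z",YAW,degrees=True).inv().apply(np.asarray(p)-O)
def pose(org,lean):
    "TCP pose for cassette origin in extractor frame, lean deg"
    t=np.radians(lean);q=Ro.from_euler("z",YAW,degrees=True)
    R=Rtool(q.apply([np.sin(t),0,-np.cos(t)]),q.apply([np.cos(t),0,np.sin(t)]))
    return ext(org)-R.apply([LT,0,CZ]),R
def cas(st):
    p,R=tcp(st); o=toext(p+R.apply([LT,0,CZ])); return o,R
E
python3 - <<'E'
from h import *
from bench import r
b=load("side0"); print("mug",onz(b,183,250,92))
p,R=tcp(r.sense()); p2,R2=pose([-75,0,120],24); print(p2)
plan(p,R,p2,R2,9)
E
```

```text
mug [663.20127612 271.02139193  92.        ]
[418.6533902  -24.53262099 213.18163668]
  off [-0.17, -3.43, 2.63]  dr [4.73, -1.02, 2.48]
  off [-0.26, -3.19, 2.91]  dr [4.73, -1.02, 2.48]
  off [-0.34, -2.92, 3.17]  dr [4.73, -1.02, 2.48]
  off [-0.4, -2.64, 3.4]  dr [4.73, -1.02, 2.48]
  off [-0.45, -2.33, 3.62]  dr [4.73, -1.02, 2.48]
  off [-0.48, -2.0, 3.8]  dr [4.73, -1.02, 2.48]
  off [-0.49, -1.66, 3.96]  dr [4.73, -1.02, 2.48]
  off [-0.48, -1.3, 4.09]  dr [4.73, -1.02, 2.48]
  off [-0.45, -0.94, 4.19]  dr [4.73, -1.02, 2.48]
```

send_rows(
  offset=[
    [-1.2, -3.4, 2.6],
    [-0.3, -3.2, 2.9],
    [-0.3, -2.9, 3.2],
    [-0.4, -2.6, 3.4],
    [-0.5, -2.3, 3.6],
  ],
  dr=[
    [4.7, -1, 2.5],
    [4.7, -1, 2.5],
    [4.7, -1, 2.5],
    [4.7, -1, 2.5],
    [4.7, -1, 2.5],
  ],
  grip=[0, 0, 0, 0, 0],
)

```text
time: 5.88
tool_pos: [450.2, 142.8, 212.4]
tcp_rot: [80.0, 76.6, 7.4]
ft_force: [1.0, 0.5, -3.6]
finger_gap: 11.4
```

send_rows(
  offset=[
    [-0.5, -2, 3.8],
    [-0.5, -1.7, 4],
    [-0.5, -1.3, 4.1],
    [0, 0, 0],
    [0, 0, 0],
  ],
  dr=[
    [4.7, -1, 2.5],
    [4.7, -1, 2.5],
    [4.7, -1, 2.5],
    [0, 0, 0],
    [0, 0, 0],
  ],
  grip=[0, 0, 0, 0, 0],
)

```text
time: 6.5
tool_pos: [425.6, 16.5, 218.2]
tcp_rot: [87.3, 68.9, 0.4]
ft_force: [-0.7, -0.1, -4.4]
finger_gap: 11.0
```

```bash
python3 - <<'E'
from h import *
from bench import r
st=r.sense();p,R=tcp(st);print(p,st["finger_gap"],cas(st)[0]); p2,R2=pose([-75,0,120],24); print(p2)
plan(p,R,p2,R2,2)
E
```

```text
[425.62608645  16.45214557 218.20661788] 10.9508249448393 [-74.16023562  42.81055994 123.08476605]
[418.6533902  -24.53262099 213.18163668]
  off [0.1, -0.53, 2.02]  dr [2.51, -0.51, 1.43]
  off [0.11, -0.44, 2.04]  dr [2.51, -0.51, 1.43]
```

send_rows(
  offset=[
    [0.1, -0.5, 2],
    [0.1, -0.5, 2],
    [0, 0, 0],
    [0, 0, 0],
  ],
  dr=[
    [2.5, -0.5, 1.4],
    [2.5, -0.5, 1.4],
    [0, 0, 0],
    [0, 0, 0],
  ],
  grip=[0, 0, 0, 0],
)

```text
time: 7.0
tool_pos: [421.2, -23.0, 213.5]
tcp_rot: [90.0, 66.2, -1.9]
ft_force: [-0.4, -0.6, -3.5]
finger_gap: 11.0
```

```bash
python3 - <<'E'
from h import *
from bench import r,snapshot
for n in("wrist","side","scene"):
    s=snapshot(n); cv2.imwrite(f"pics/{n}5.png",s["pixels"][:,:,::-1]); np.savez(n+"5.npz",**{k:np.array(v) for k,v in s.items()})
st=r.sense();p,R=tcp(st);print(p,cas(st)[0],np.round(R.as_matrix(),3)); p2,R2=pose([-75,0,120],24); print(p2)
print((R.inv()*R2).as_rotvec(degrees=True))
crop(load("side5"),190,100,320,220,6,"s5c.png")
crop(load("scene5"),230,120,360,240,6,"c5c.png")
E
```

```text
[421.25898135 -23.17210742 213.66214087] [-72.74268496   1.57923984 120.34680306] [[ 0.404  0.914 -0.034]
 [-0.014 -0.031 -0.999]
 [-0.915  0.404 -0.   ]]
[418.6533902  -24.53262099 213.18163668]
[ 0.14905255 -0.06998154  0.18517913]
```

View pics/wrist5.png

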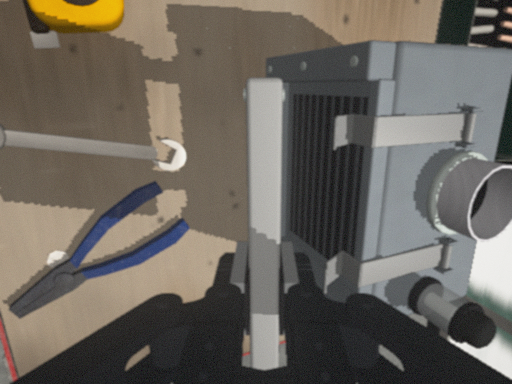

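View pics/s5c.png

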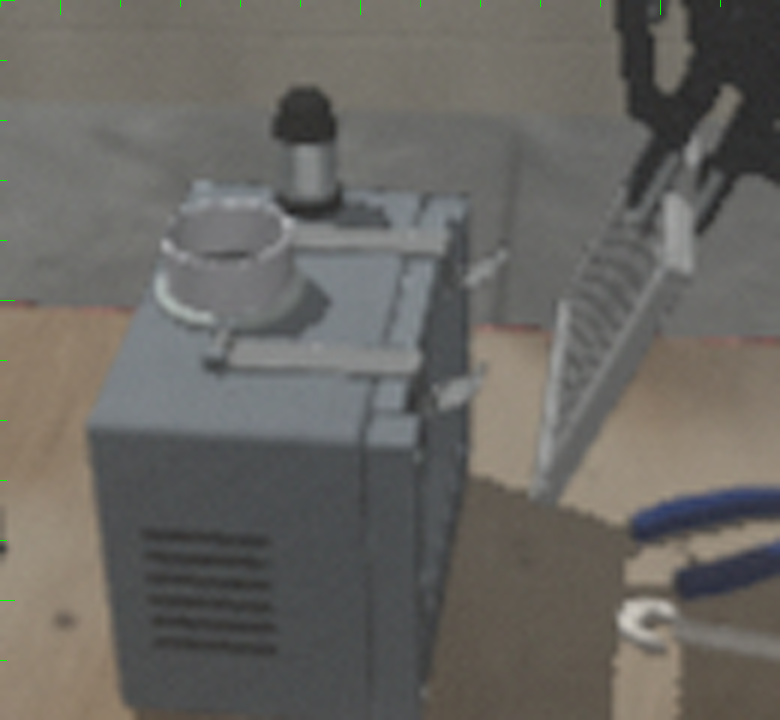

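View pics/c5c.png

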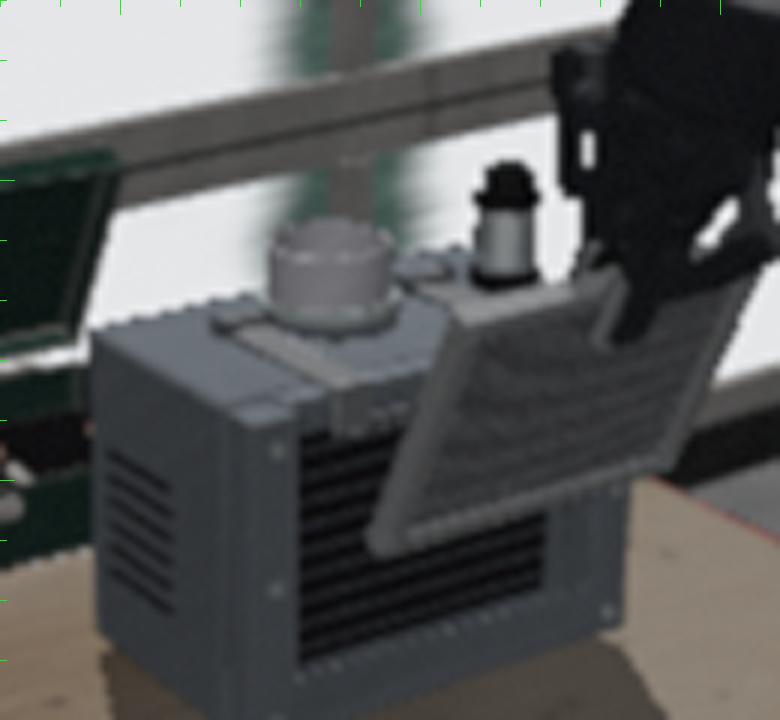

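```bash
python3 - <<'E'
from h import *
crop(load("wrist5"),235,35,405,165,4,"w5c.png")
E
```

```text
(no output)
```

View pics/w5c.png

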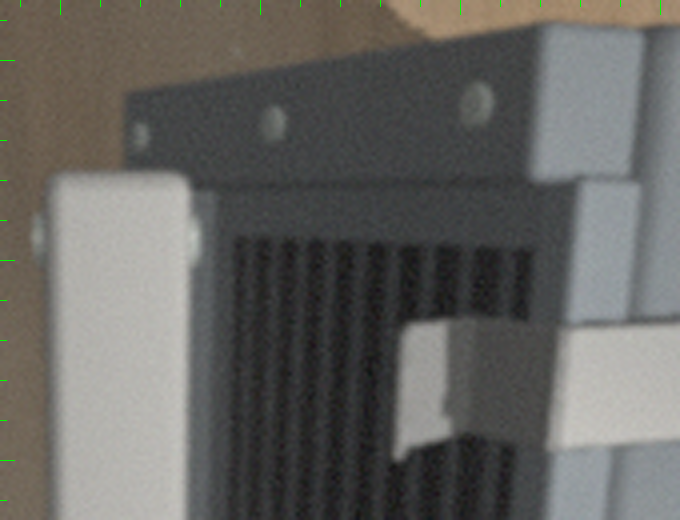

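```bash
python3 - <<'E'
from h import *
from bench import r
s=load("wrist5");st=r.sense();p,R=tcp(st)
W=lambda x,y:(235+x/4,35+y/4)
for z in(162,166): 
    for n,q in dict(cin=W(530,180),cout=W(545,25),grooveL=W(637,178)).items(): print(z,n,toext(onz(s,*W(*[(q[0]-235)*4,(q[1]-35)*4]),z)).round(1))
# cassette left end of top edge: plane thru top edge height
top=p+R.apply([-28,0,0]); print("topz",top[2])
e=onz(s,*W(120,173),top[2]); print("cass end ext",toext(e).round(1),"tool",R.inv().apply(e-p).round(1))
print("toext top centre",toext(top).round(1))
E
```

```text
162 cin [-19.9  82.8 162. ]
162 cout [-19.7 105.  162. ]
162 grooveL [  1.7  83.2 162. ]
166 cin [-23.3  82.7 166. ]
166 cout [-23.  104.5 166. ]
166 grooveL [ -2.1  83.1 166. ]
topz 239.2780868621483
cass end ext [-124.2   81.5  239.3] tool [-27.5   1.1 -78.4]
toext top centre [-125.2    3.1  239.3]
```

```bash
python3 - <<'E'
from h import *
from bench import r
p,R=tcp(r.sense()); p2,R2=pose([-22,0,50],24)
plan(p,R,p2,R2,3); print(R.inv().apply(ext([10,0,0])-ext([0,0,0])),R.inv().apply(ext([0,0,10])-ext([0,0,0])))
E
```

```text
off [2.83, 0.59, 0.05]  dr [0.05, -0.02, 0.06]
  off [2.83, 0.59, 0.05]  dr [0.05, -0.02, 0.06]
  off [2.83, 0.58, 0.05]  dr [0.05, -0.02, 0.06]
[4.03780207 9.14851512 0.02873239] [-9.14855214e+00  4.03782037e+00 -6.23468767e-04]
```

send_rows(
  offset=[
    [2.8, 0.6, 0.05],
    [2.8, 0.6, 0.05],
    [2.8, 0.6, 0.05],
    [0, 0, 0],
    [0, 0, 0],
  ],
  dr=[
    [0, 0, 0],
    [0, 0, 0],
    [0, 0, 0],
    [0, 0, 0],
    [0, 0, 0],
  ],
  grip=[0, 0, 0, 0, 0],
)

```text
time: 7.78
tool_pos: [471.4, -26.9, 144.6]
tcp_rot: [90.0, 66.2, -2.0]
ft_force: [-0.6, -0.6, -3.2]
finger_gap: 11.0
```

```bash
python3 - <<'E'
from h import *
from bench import r,snapshot
for n in("wrist","side"):
    s=snapshot(n); np.savez(n+"6.npz",**{k:np.array(v) for k,v in s.items()})
st=r.sense();p,R=tcp(st);print(p,cas(st)[0],st["ft_force"],st["finger_gap"])
cv2.imwrite("pics/wrist6.png",load("wrist6")["pixels"][:,:,::-1])
crop(load("side6"),190,100,320,220,6,"s6c.png")
E
```

```text
[471.93804038 -27.26980502 145.62168235] [-21.70777501  -0.76866531  52.41445872] [-0.63621038  0.6468743  -3.59182442] 10.899259315073683
```

View pics/wrist6.png

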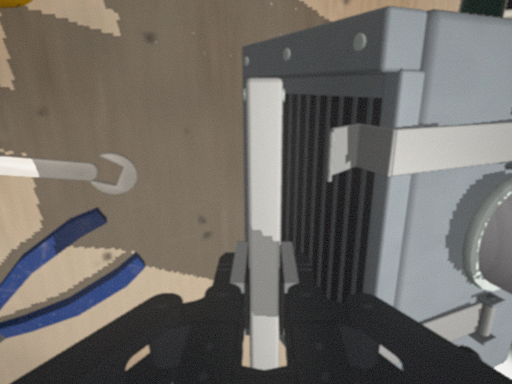

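View pics/s6c.png

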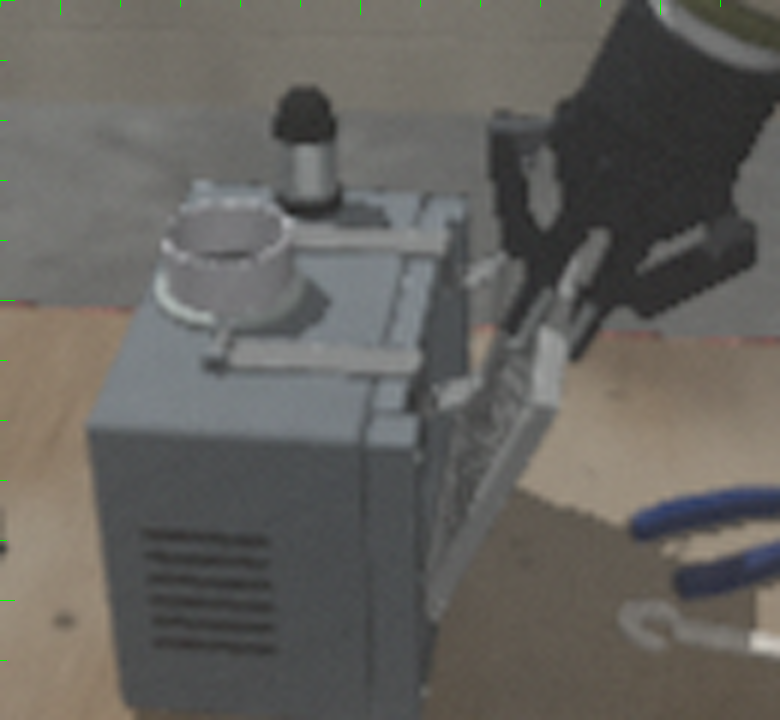

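```bash
python3 - <<'E'
from h import *
crop(load("wrist6"),230,35,400,165,4,"w6c.png")
E
```

```text
(no output)
```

View pics/w6c.png

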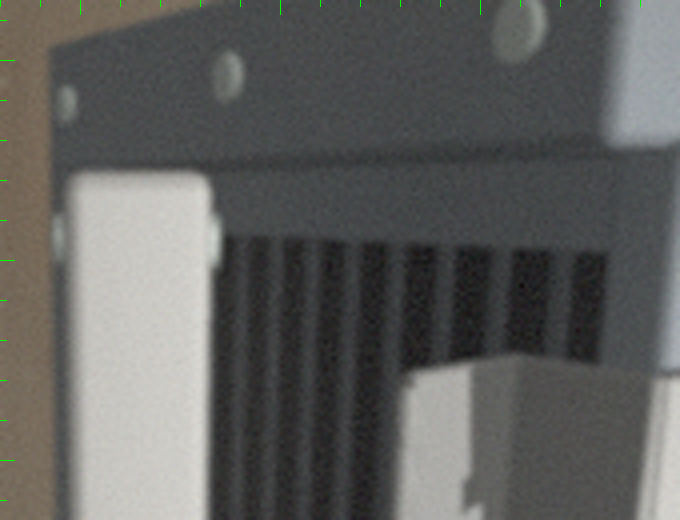

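```bash
python3 - <<'E'
from h import *
from bench import r
s=load("wrist6");st=r.sense();p,R=tcp(st)
W=lambda x,y:(230+x/4,35+y/4)
for z in(162,166): print(z,toext(onz(s,*W(610,148),z)).round(1))
top=p+R.apply([-28,0,0]); print("topz",top[2])
print("cass end",toext(onz(s,*W(140,171),top[2])).round(1))
# inner edge foot line: fit rays to plane y_ext=83.5 -> what z/x at image (210,165)
for u,v in((210,163),(400,157),(55,172)):
    c,d=ray(s,*W(u,v)); ce=toext(c);de=toext(c+d)-ce; t=(-21-ce[0])/de[0]; print((ce+de*t).round(1))
E
```

```text
162 [-19.6  82.4 162. ]
166 [-23.2  82.2 166. ]
topz 171.20818012180197
cass end [-74.2  79.6 171.2]
[-21.   82.8  77.7]
[-21.   82.4 128. ]
[-21.   82.7  11.3]
```

send_rows(
  offset=[
    [0.6, 0.7, 0.05],
    [0.5, 0.3, 0],
    [0, 0, 0],
  ],
  dr=[
    [0, 0, 0],
    [0, 0, 0],
    [0, 0, 0],
  ],
  grip=[0, 0, 0],
)

```text
time: 8.25
tool_pos: [485.0, -28.3, 138.3]
tcp_rot: [90.0, 66.1, -2.1]
ft_force: [-0.4, 0.5, -4.0]
finger_gap: 11.1
```

```bash
cat > st.py <<'E'
from h import *
from bench import r
st=r.sense();p,R=tcp(st);o,_=cas(st);x=R.as_matrix()[:,0]
print("t",st["time"],"cas",o.round(1),"lean",np.degrees(np.arcsin(x[0])).round(1),"F",st["ft_force"].round(1),"T",st["wrist_torque"].round(2),"gap",round(st["finger_gap"],1))
E
python3 st.py
```

```text
t 8.25 cas [-8.8 -1.3 45. ] lean 23.8 F [-0.4  0.5 -4. ] T [0.08 0.53 0.  ] gap 11.1
```

Now probe +x in small steps.

send_rows(
  offset=[
    [0.08, 0.18, 0],
    [0.08, 0.18, 0],
    [0, 0, 0],
  ],
  dr=[
    [0, 0, 0],
    [0, 0, 0],
    [0, 0, 0],
  ],
  grip=[0, 0, 0],
)

```text
time: 8.62
tool_pos: [488.0, -28.3, 137.5]
tcp_rot: [90.0, 66.3, -2.0]
ft_force: [-8.6, 0.1, 1.4]
finger_gap: 10.8
```

```bash
python3 st.py
```

```text
t 8.625 cas [-6.1 -1.2 44.1] lean 23.7 F [-8.6  0.1  1.4] T [ 0.03  1.98 -0.06] gap 10.8
```

send_rows(
  offset=[
    [-0.05, -0.12, 0],
    [0.46, -0.2, 0],
    [0.46, -0.2, 0],
    [0.37, -0.16, 0],
    [0, 0, 0],
  ],
  dr=[
    [0, 0, 0],
    [0, 0, 0],
    [0, 0, 0],
    [0, 0, 0],
    [0, 0, 0],
  ],
  grip=[0, 0, 0, 0, 0],
)

```text
time: 9.25
tool_pos: [487.2, -28.4, 123.2]
tcp_rot: [90.0, 66.2, -2.0]
ft_force: [-3.5, 0.0, -5.0]
finger_gap: 11.1
```

```bash
python3 st.py;python3 - <<'E'
from h import *
from bench import r
p,R=tcp(r.sense()); o,_=cas(r.sense())
p2,R2=pose([-7.5,-1.3,26],18); plan(p,R,p2,R2,3)
E
```

```text
t 9.25 cas [-6.7 -1.3 29.8] lean 23.8 F [-3.5  0.  -5. ] T [-0.01  1.31 -0.11] gap 11.1
  off [0.12, 0.27, -0.0]  dr [0.02, -0.01, -1.93]
  off [0.11, 0.27, -0.0]  dr [0.02, -0.01, -1.93]
  off [0.1, 0.27, -0.0]  dr [0.02, -0.01, -1.93]
```

send_rows(
  offset=[
    [0.12, 0.27, 0],
    [0.12, 0.27, 0],
    [0.12, 0.27, 0],
    [0, 0, 0],
  ],
  dr=[
    [0, 0, -1.9],
    [0, 0, -1.9],
    [0, 0, -1.9],
    [0, 0, 0],
  ],
  grip=[0, 0, 0, 0],
)

```text
time: 9.75
tool_pos: [496.7, -28.7, 123.7]
tcp_rot: [90.0, 71.9, -2.0]
ft_force: [-4.4, -0.8, -1.5]
finger_gap: 10.9
```

```bash
python3 st.py;python3 - <<'E'
from h import *
from bench import r
p,R=tcp(r.sense()); o,_=cas(r.sense())
print(R.inv().apply(ext([0,0,-1])-ext([0,0,0])))
p2,R2=pose([-6.5,-1.3,24],22); plan(p,R,p2,R2,3)
E
```

```text
t 9.75 cas [-6.6 -1.3 26.7] lean 18.1 F [-4.4 -0.8 -1.5] T [-0.01  1.4  -0.09] gap 10.9
[ 9.50515527e-01 -3.10677053e-01  3.78238802e-05]
  off [0.09, -0.26, -0.0]  dr [0.02, -0.01, 1.3]
  off [0.09, -0.26, -0.0]  dr [0.02, -0.01, 1.3]
  off [0.08, -0.26, -0.0]  dr [0.02, -0.01, 1.3]
```

send_rows(
  offset=[
    [0.17, -0.12, 0],
    [0.17, -0.06, 0],
    [0, 0, 0],
  ],
  dr=[
    [0, 0, 0],
    [0, 0, 0],
    [0, 0, 0],
  ],
  grip=[0, 0, 0],
)

```text
time: 10.12
tool_pos: [496.7, -29.1, 121.4]
tcp_rot: [89.9, 71.7, -2.2]
ft_force: [-8.0, -0.2, 6.9]
finger_gap: 11.0
```

```bash
python3 st.py
```

```text
t 10.125 cas [-6.3 -1.7 24.5] lean 18.3 F [-8.  -0.2  6.9] T [ 0.09  1.62 -0.11] gap 11.0
```

send_rows(
  offset=[
    [0, -0.23, 0],
    [0, -0.23, 0],
    [0, -0.23, 0],
    [0, 0, 0],
  ],
  dr=[
    [0, 0, 1.3],
    [0, 0, 1.3],
    [0, 0, 1.3],
    [0, 0, 0],
  ],
  grip=[0, 0, 0, 0],
)

```text
time: 10.62
tool_pos: [490.1, -28.9, 119.3]
tcp_rot: [89.9, 67.7, -2.2]
ft_force: [-10.1, -1.0, 8.8]
finger_gap: 10.8
```

```bash
python3 st.py; python3 - <<'E'
from h import *
from bench import r,snapshot
for n in("side","scene"):
    s=snapshot(n); np.savez(n+"7.npz",**{k:np.array(v) for k,v in s.items()})
crop(load("side7"),190,100,320,220,6,"s7c.png")
crop(load("scene7"),230,120,360,240,6,"c7c.png")
E
```

```text
t 10.625 cas [-6.3 -1.8 24.9] lean 22.2 F [-10.1  -1.    8.8] T [ 0.21  1.75 -0.14] gap 10.8
```

View pics/s7c.png

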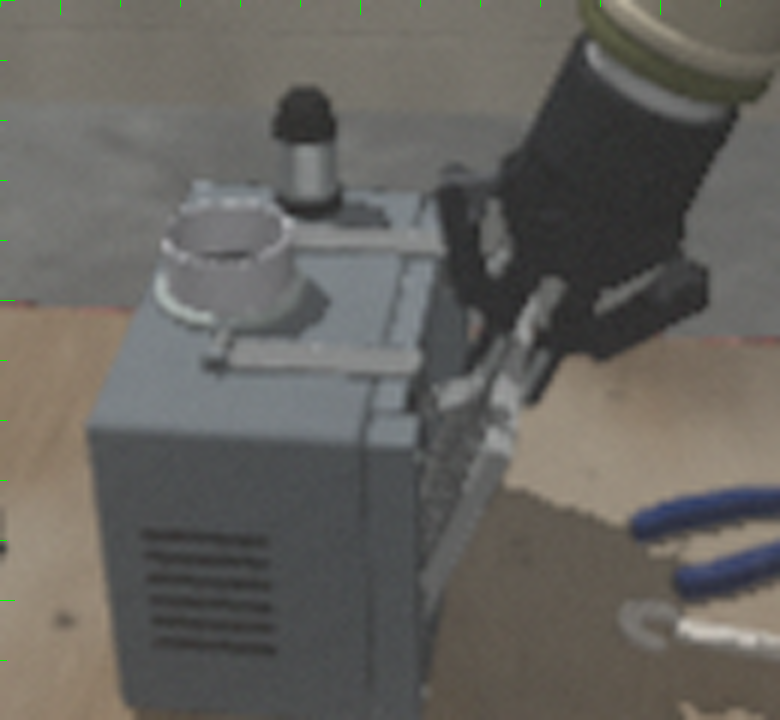

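View pics/c7c.png

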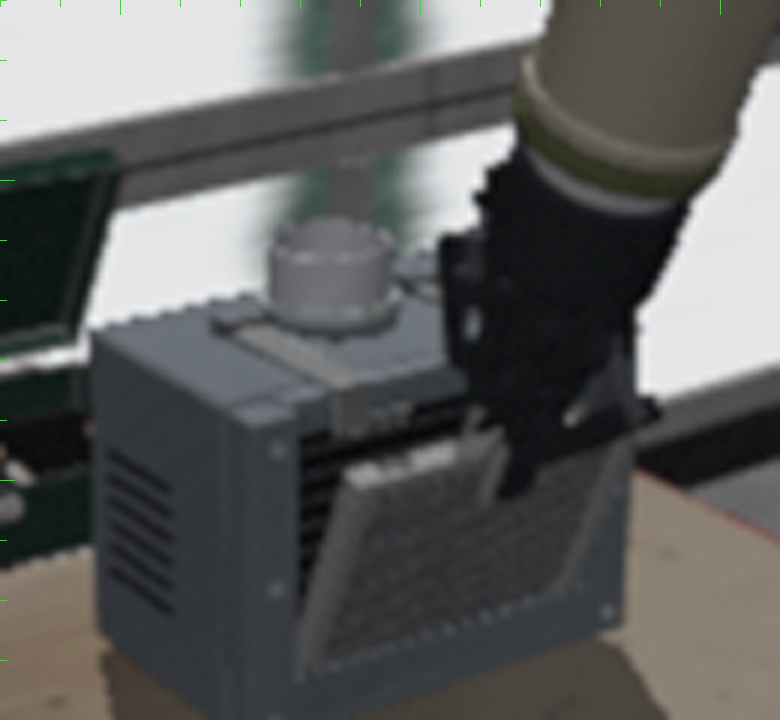

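send_rows(
  offset=[
    [0, 0, 0],
    [0, 0, 0],
    [0, 0, 0],
    [-1.5, 0, 0],
    [-2.5, 0, 0],
  ],
  dr=[
    [0, 0, 0],
    [0, 0, 0],
    [0, 0, 0],
    [0, 0, 0],
    [0, 0, 0],
  ],
  grip=[22, 22, 22, 24, 24],
)

```text
time: 11.35
tool_pos: [473.8, -27.7, 154.0]
tcp_rot: [90.1, 68.0, -2.0]
ft_force: [-0.2, 0.3, 1.0]
finger_gap: 20.4
```

send_rows(
  offset=[
    [-3, -1, 0],
    [-4, -2, 0],
    [0, 0, 0],
  ],
  dr=[
    [0, 0, 0],
    [0, 0, 0],
    [0, 0, 0],
  ],
  grip=[20, 10, 0],
)

```text
time: 11.72
tool_pos: [421.5, -26.4, 212.7]
tcp_rot: [89.7, 67.5, -2.3]
ft_force: [1.2, 0.6, -0.3]
finger_gap: -0.3
```

```bash
python3 st.py; python3 - <<'E'
from h import *
from bench import r,snapshot
for n in("side","scene","wrist"):
    s=snapshot(n); np.savez(n+"8.npz",**{k:np.array(v) for k,v in s.items()})
crop(load("side8"),190,100,320,220,6,"s8c.png")
crop(load("scene8"),230,120,360,240,6,"c8c.png")
cv2.imwrite("pics/wrist8.png",load("wrist8")["pixels"][:,:,::-1])
print(tcp(r.sense())[0], toext(tcp(r.sense())[0]))
E
```

```text
t 11.725 cas [-74.4  -2.  118.5] lean 22.5 F [ 1.2  0.6 -0.3] T [ 0.07  0.16 -0.02] gap -0.3
[420.60209369 -26.01599905 207.55929634] [-114.48538639    0.28902591  207.55929634]
```

View pics/s8c.png

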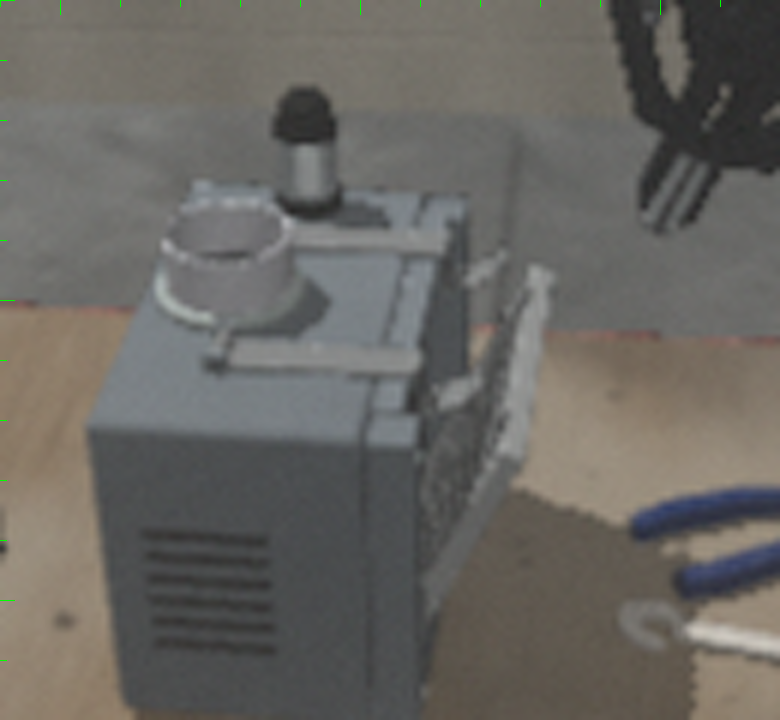

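View pics/c8c.png

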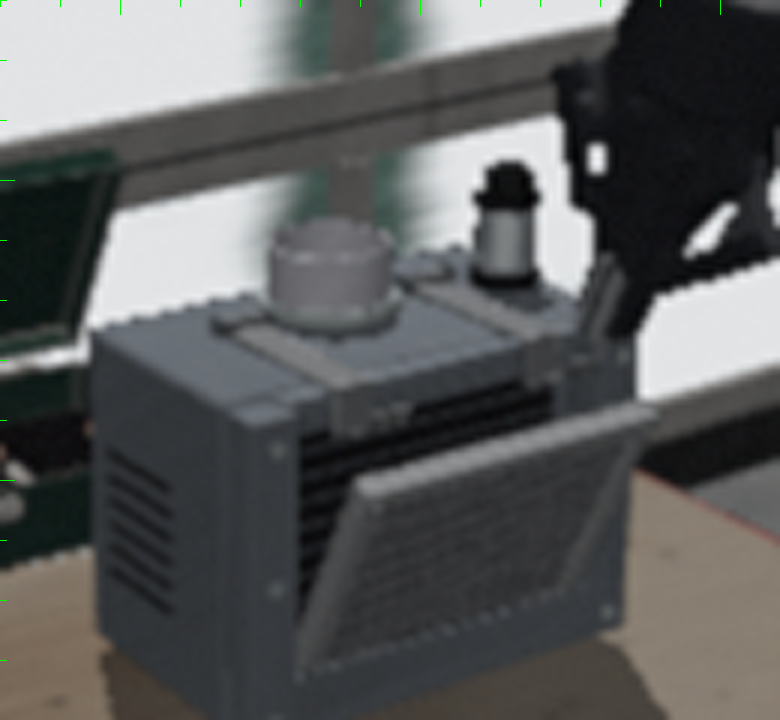

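View pics/wrist8.png

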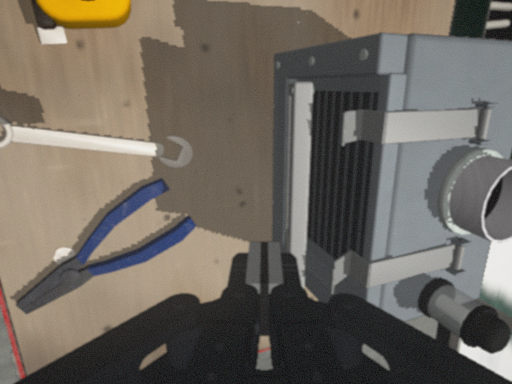

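```bash
cat >> h.py <<'E'
def push(tp,a):
    t=np.radians(a);q=Ro.from_euler("z",YAW,degrees=True)
    return ext(tp),Rtool(q.apply([np.sin(t),0,-np.cos(t)]),q.apply([np.cos(t),0,np.sin(t)]))
E
cat >> st.py <<'E'
print("tcp ext",toext(p).round(1))
E
python3 - <<'E'
from h import *
from bench import r
print(r.sense()["joint_pos"])
p,R=tcp(r.sense()); p2,R2=push([-100,-1,122],60); plan(p,R,p2,R2,4)
E
```

```text
[-14.62059668 -48.5450599  133.918018     4.89595874  73.12391705
 -13.09539837]
  off [2.12, -0.47, 0.03]  dr [0.01, -0.01, 9.49]
  off [2.01, -0.81, 0.03]  dr [0.01, -0.01, 9.49]
  off [1.85, -1.13, 0.03]  dr [0.01, -0.01, 9.49]
  off [1.64, -1.42, 0.03]  dr [0.01, -0.01, 9.49]
```

```bash
python3 - <<'E'
from h import *
from bench import r
from scipy.optimize import least_squares
D=np.radians
# samples: j, tcp
S=[([-72.216,7.513,85.329,0,87.261,-4.89],[231.19,-553.08,230.27]),([31.108,8.2975,84.076,-.02,87.573,-9.94],[490.75,355.75,234.07]),
(list(r.sense()["joint_pos"]),list(tcp(r.sense())[0]))]
tR=[Ro.from_euler("xyz",[-96.0,89.896,106.665],degrees=True),None,tcp(r.sense())[1]]
def planar(j,x):
    L1,L2,h,a0,Lt=x; s=D(j[1]);f=s+D(j[2]); return a0+L1*np.sin(s)+L2*np.sin(f), h+L1*np.cos(s)+L2*np.cos(f)
def res(x,full=False):
    o=[]
    for i,(j,p) in enumerate(S):
        rr,z=planar(j,x); p=np.array(p)
        xd=np.array([0,0,-1.]) if i<2 else tR[2].as_matrix()[:,0]
        w=p-x[4]*xd; u=np.array([np.cos(D(j[0])),np.sin(D(j[0]))])
        o+= [w[:2]@u-rr, w[2]-z]
        if full: print(i,"lat",w[:2]@np.array([-u[1],u[0]]),w, rr,z)
    return np.array(o)
s=least_squares(res,[400,400,300,0,230]); print(s.x,res(s.x,True))
E
```

```text
0 lat 51.215624367459384 [ 231.19       -553.08        820.20877533] 597.4277257605511 819.922528040602
1 lat 51.04395361391889 [490.75       355.75       824.00877533] 603.8086470907035 824.3136005312965
2 lat 32.81265031410624 [199.36022384 -18.09525352 754.38381614] 197.47589995628374 754.3652382444346
[ 452.8931971   641.9795322   402.74789686 -102.97851236  589.93877533] [-0.16458248  0.28624729  0.16828939 -0.3048252  -0.00370691  0.0185779 ]
```

```bash
python3 - <<'E'
from h import *
from bench import r
from scipy.optimize import least_squares
D=np.radians
S=[([-72.216,7.513,85.329,0,87.261,-4.89],[231.19,-553.08,230.27],[0,0,-1.]),([31.108,8.2975,84.076,-.02,87.573,-9.94],[490.75,355.75,234.07],[0,0,-1.]),
(list(r.sense()["joint_pos"]),list(tcp(r.sense())[0]),list(tcp(r.sense())[1].as_matrix()[:,0]))]
def wr(j,p,xd,Lt):
    w=np.array(p)-Lt*np.array(xd);u=np.array([np.cos(D(j[0])),np.sin(D(j[0])),0]);return w@u,w@np.array([-u[1],u[0],0]),w[2]
def res(x):
    L1,L2,h,a0,Lt,d=x;o=[]
    for j,p,xd in S:
        s=D(j[1]);f=s+D(j[2]);rr,l,z=wr(j,p,xd,Lt)
        o+=[rr-(a0+L1*np.sin(s)+L2*np.sin(f)),l-d,z-(h+L1*np.cos(s)+L2*np.cos(f))]
    return np.array(o)
for pr in (0,1):
    f=(lambda x:np.r_[res(x),0.02*(x[3]-0)]) if pr else res
    s=least_squares(f,[450,500,300,0,300,51],x_scale=100,max_nfev=5000); print(s.x.round(1),res(s.x).round(2))
X=s.x;np.save("kin.npy",X)
def ik(tp,a):
    p2,R2=push(tp,a);xd=R2.as_matrix()[:,0];w=p2-X[4]*xd
    rho=np.hypot(w[0],w[1]);r1=np.sqrt(rho**2-X[5]**2)-X[3];z=w[2]-X[2]
    L1,L2=X[0],X[1];D2=r1*r1+z*z;c=(D2-L1**2-L2**2)/2/L1/L2
    if abs(c)>1: return None
    j3=np.arccos(c);j2=np.arctan2(r1,z)-np.arctan2(L2*np.sin(j3),L1+L2*np.cos(j3))
    return np.degrees([j2,j3]).round(1).tolist(),(180-np.degrees(j2+j3)-a).round(1)
for tp,a in (([-114.5,.3,207.5],22.5),([-42,0,120],22),([-60,-1,130],22.5),([-60,-1,130],30),([-60,-1,130],35),([-70,-1,125],40),([-25,-1,130],22.5),([-24,-1,125],35),([-24,-1,125],45),([-80,-1,130],20),([-80,-1,130],30),([-19,-1,122],60)): print(tp,a,ik(tp,a))
E
```

```text
[361.  532.4 265.5  19.1 366.8  51.1] [-0.82  0.12 -0.06  0.8  -0.06  0.07  0.01 -0.06 -0.01]
[361.4 533.6 266.1  17.9 367.6  51.1] [-0.82  0.14 -0.03  0.79 -0.03  0.09  0.04 -0.11 -0.06]
[-114.5, 0.3, 207.5] 22.5 ([-49.2, 134.4], np.float64(72.3))
[-42, 0, 120] 22 ([-31.1, 133.5], np.float64(55.6))
[-60, -1, 130] 22.5 ([-36.1, 135.6], np.float64(57.9))
[-60, -1, 130] 30 ([-45.8, 143.3], np.float64(52.5))
[-60, -1, 130] 35 ([-53.0, 148.6], np.float64(49.4))
[-70, -1, 125] 40 ([-64.9, 156.3], np.float64(48.6))
[-25, -1, 130] 22.5 ([-28.5, 130.8], np.float64(55.2))
[-24, -1, 125] 35 ([-42.5, 144.0], np.float64(43.5))
[-24, -1, 125] 45 ([-55.4, 154.7], np.float64(35.7))
[-80, -1, 130] 20 ([-37.4, 135.8], np.float64(61.6))
[-80, -1, 130] 30 ([-51.4, 146.0], np.float64(55.3))
[-19, -1, 122] 60 ([-84.0, 173.8], np.float64(30.2))
```

```bash
python3 - <<'E'
from h import *
from bench import r
p,R=tcp(r.sense()); p2,R2=push([-95,-1,132],22.5); plan(p,R,p2,R2,3)
p3,_=push([-75,-1,132],22.5); plan(p2,R2,p3,R2,1); p3,_=push([-95,-1,142],22.5); plan(p2,R2,p3,R2,1)
E
```

```text
off [2.58, -0.34, 0.04]  dr [0.01, -0.01, 0.15]
  off [2.58, -0.35, 0.04]  dr [0.01, -0.01, 0.15]
  off [2.58, -0.36, 0.04]  dr [0.01, -0.01, 0.15]
  off [0.77, 1.85, -0.0]  dr [0.0, 0.0, 0.0]
  off [-0.92, 0.38, 0.0]  dr [0.0, 0.0, 0.0]
```

send_rows(
  offset=[
    [2.5, -0.4, 0.05],
    [2.5, -0.4, 0.05],
    [2.5, -0.3, 0.05],
    [0, 0, 0],
    [0, 0, 0],
  ],
  dr=[
    [0, 0, 0],
    [0, 0, 0],
    [0, 0, 0],
    [0, 0, 0],
    [0, 0, 0],
  ],
  grip=[0, 0, 0, 0, 0],
)

```text
time: 12.5
tool_pos: [438.1, -28.0, 134.3]
tcp_rot: [90.1, 68.0, -2.0]
ft_force: [0.7, 0.3, -0.2]
finger_gap: 0.0
```

```bash
python3 st.py; python3 - <<'E'
from h import *
from bench import r,snapshot
print(r.sense()["joint_pos"])
s=snapshot("side"); np.savez("side9.npz",**{k:np.array(v) for k,v in s.items()})
crop(s,190,100,320,220,6,"s9c.png")
E
```

```text
t 12.5 cas [-58.8  -2.7  39.7] lean 21.9 F [ 0.7  0.3 -0.2] T [-0.02  0.15 -0.04] gap 0.0
tcp ext [-96.9  -1.1 134.3]
[-14.1490911  -41.60816945 137.8500878    5.09822515  62.34477605
 -13.61738851]
```

View pics/s9c.png

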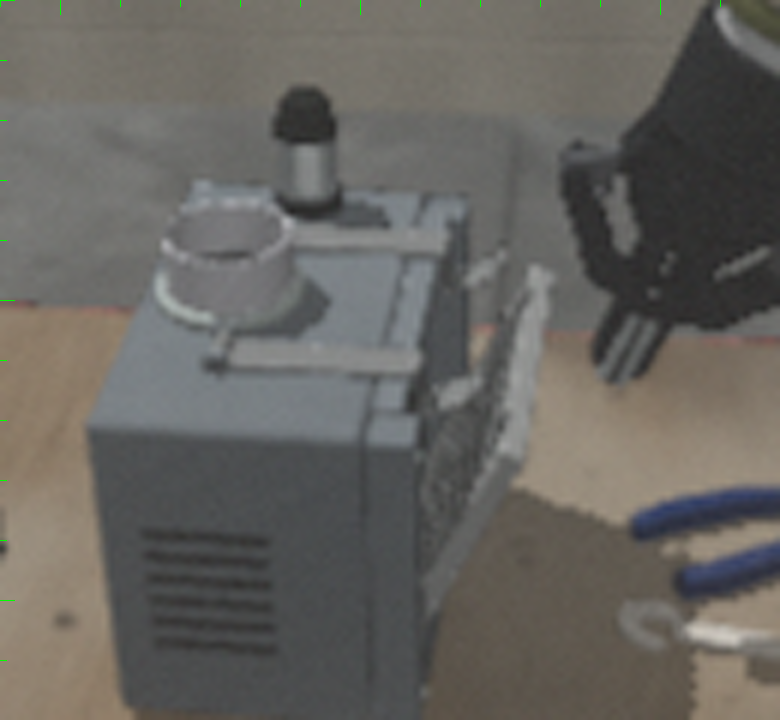

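send_rows(
  offset=[
    [0.37, 0.93, 0],
    [0.37, 0.93, 0],
    [0.37, 0.93, 0],
    [0.37, 0.93, 0],
    [0, 0, 0],
  ],
  dr=[
    [0, 0, 0],
    [0, 0, 0],
    [0, 0, 0],
    [0, 0, 0],
    [0, 0, 0],
  ],
  grip=[0, 0, 0, 0, 0],
)

```text
time: 13.18
tool_pos: [480.0, -29.9, 137.3]
tcp_rot: [89.9, 67.8, -2.1]
ft_force: [-4.0, -1.3, 7.7]
finger_gap: 0.4
```

```bash
python3 st.py; python3 - <<'E'
from h import *
from bench import r,snapshot
s=snapshot("side"); crop(s,190,100,320,220,6,"s10c.png")
E
```

```text
t 13.175 cas [-16.4  -3.1  42.9] lean 22.2 F [-4.  -1.3  7.7] T [-0.04  0.1  -0.06] gap 0.4
tcp ext [-55.   -1.4 137.3]
```

View pics/s10c.png

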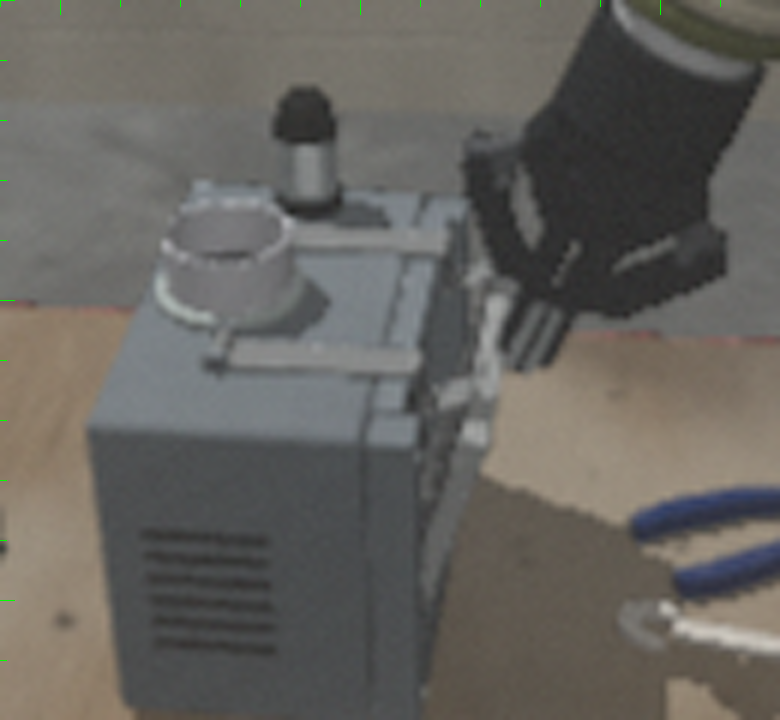

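```bash
python3 - <<'E'
from h import *
from bench import r,snapshot
s=snapshot("scene"); crop(s,260,140,350,220,8,"c10c.png")
s2=snapshot("side");crop(s2,250,120,320,190,10,"s10d.png")
p=tcp(r.sense())[0]; print((proj(s,p)-[260,140])*8,(proj(s2,p)-[250,120])*10)
E
```

```text
[431.46306417 440.14783999] [251.99804515 405.20324338]
```

View pics/c10c.png

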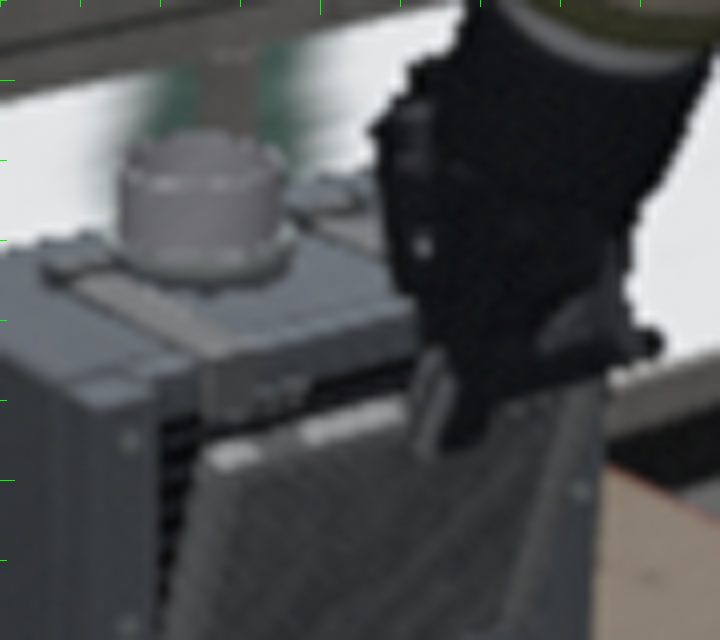

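View pics/s10d.png

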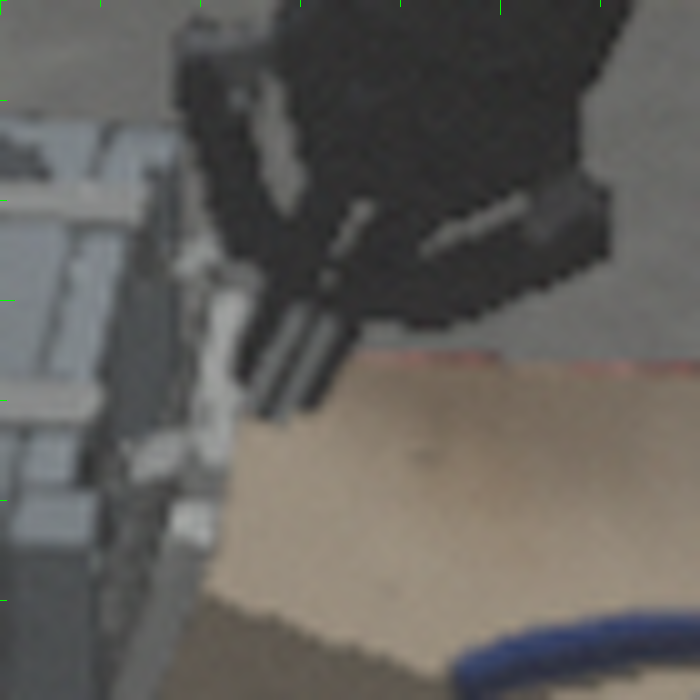

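send_rows(
  offset=[
    [0.2, 0.93, 0],
    [0.2, 0.93, 0],
    [0, 0, 0],
  ],
  dr=[
    [0, 0, 0],
    [0, 0, 0],
    [0, 0, 0],
  ],
  grip=[0, 0, 0],
)

```text
time: 13.7
tool_pos: [499.1, -30.7, 141.2]
tcp_rot: [89.9, 67.7, -2.2]
ft_force: [0.4, 0.5, 7.1]
finger_gap: 0.1
```

```bash
python3 st.py; python3 - <<'E'
from h import *
from bench import r,snapshot
s2=snapshot("side");crop(s2,240,120,310,190,10,"s11d.png")
E
```

```text
t 13.7 cas [ 2.9 -3.3 46.9] lean 22.3 F [0.4 0.5 7.1] T [-0.01 -0.4   0.  ] gap 0.1
tcp ext [-35.9  -1.5 141.2]
```

View pics/s11d.png

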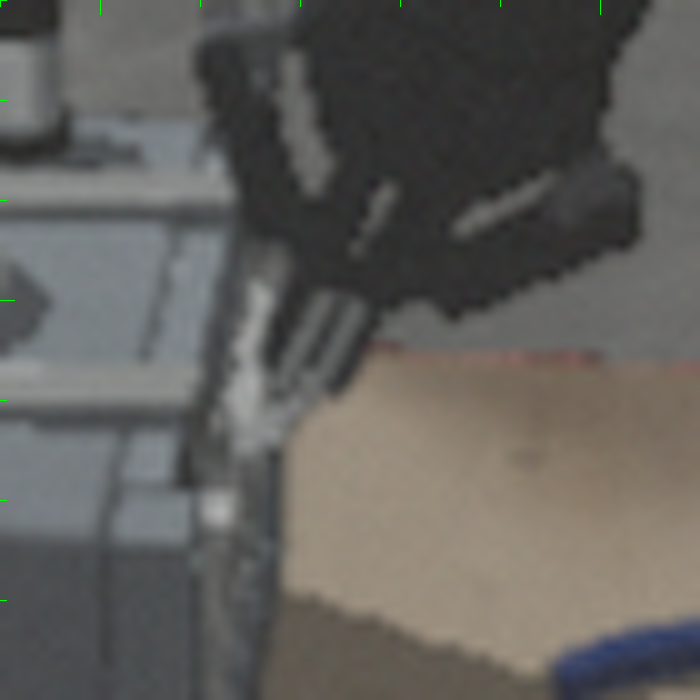

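```bash
python3 - <<'E'
from h import *
b=load("side9")
bias=np.array([1.2,0])
for (u,v),tp in (((250+19,120+50.5),[-55,-1.4,137.3]),((240+21.5,120+50.3),[-35.9,-1.5,141.2])):
    u-=1.2
    for z in (147,151):
        e=toext(onz(b,u,v,z)); print(z,e.round(1))
E
python3 - <<'E'
import sys;sys.path.insert(0,'.')
from h import *
from bench import r,snapshot
s=snapshot("wrist");cv2.imwrite("pics/wrist11.png",s["pixels"][:,:,::-1])
E
```

```text
147 [-42.  63. 147.]
151 [-42.6  68.9 151. ]
147 [-22.8  64.1 147. ]
151 [-23.6  69.9 151. ]
```

View pics/wrist11.png

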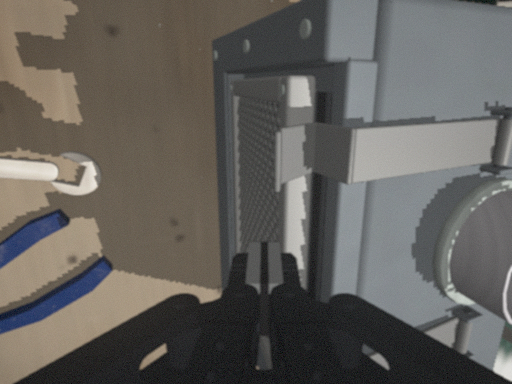

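```bash
cat >> h.py <<'E'
def ik(tp,a):
    X=np.load("kin.npy")
    p2,R2=push(tp,a);xd=R2.as_matrix()[:,0];w=p2-X[4]*xd
    rho=np.hypot(w[0],w[1]);r1=np.sqrt(rho**2-X[5]**2)-X[3];z=w[2]-X[2]
    L1,L2=X[0],X[1];c=(r1*r1+z*z-L1**2-L2**2)/2/L1/L2
    j3=np.arccos(c);j2=np.arctan2(r1,z)-np.arctan2(L2*np.sin(j3),L1+L2*np.cos(j3))
    return np.degrees([j2,j3]).round(1)
E
python3 - <<'E'
from h import *
from bench import r
p,R=tcp(r.sense())
W=[([-72,-1.5,141],22,2),([-85,-1.5,120],22,2),([-58,-1.5,121],22,2),([-44,-1.5,125],24,2)]
for tp,a,n in W:
    p2,R2=push(tp,a); print(tp,a,ik(tp,a)); plan(p,R,p2,R2,n); p,R=p2,R2
for tp,a in (([-32,-1,128],27),([-22,-1,130],27),([-18,0,130],28)): print(ik(tp,a))
E
```

```text
[-72, -1.5, 141] 22 [-38.5 135.7]
  off [-0.67, -1.67, -0.0]  dr [0.03, 0.02, -0.18]
  off [-0.67, -1.67, -0.0]  dr [0.03, 0.02, -0.18]
[-85, -1.5, 120] 22 [-40.9 139.3]
  off [0.73, -1.0, -0.0]  dr [0.0, 0.0, 0.0]
  off [0.73, -1.0, -0.0]  dr [0.0, 0.0, 0.0]
[-58, -1.5, 121] 22 [-34.6 135.6]
  off [0.46, 1.27, 0.0]  dr [0.0, 0.0, 0.0]
  off [0.46, 1.27, 0.0]  dr [0.0, 0.0, 0.0]
[-44, -1.5, 125] 24 [-34.1 135.4]
  off [0.08, 0.72, 0.0]  dr [0.0, 0.0, 1.0]
  off [0.09, 0.72, 0.0]  dr [0.0, 0.0, 1.0]
[-35.1 136.6]
[-32.9 135. ]
[-33.1 135.5]
```

send_rows(
  offset=[
    [-0.7, -1.7, 0],
    [-0.7, -1.7, 0],
    [0.7, -1, 0],
    [0.7, -1, 0],
    [0, 0, 0],
  ],
  dr=[
    [0, 0, 0],
    [0, 0, 0],
    [0, 0, 0],
    [0, 0, 0],
    [0, 0, 0],
  ],
  grip=[0, 0, 0, 0, 0],
)

```text
time: 14.42
tool_pos: [446.0, -28.3, 116.2]
tcp_rot: [90.1, 68.1, -2.0]
ft_force: [-1.0, 0.7, -0.1]
finger_gap: 0.2
```

```bash
python3 st.py; python3 - <<'E'
from h import *
from bench import r,snapshot
s2=snapshot("side");crop(s2,190,100,320,220,6,"s12.png")
p,R=tcp(r.sense())
p2,R2=push([-58,-1.5,121],22);plan(p,R,p2,R2,2)
E
```

```text
t 14.425 cas [-51.   -2.7  21.5] lean 21.9 F [-1.   0.7 -0.1] T [-0.01  0.19  0.04] gap 0.2
tcp ext [-89.1  -1.  116.2]
  off [0.39, 1.48, 0.02]  dr [0.02, -0.01, 0.01]
  off [0.39, 1.48, 0.02]  dr [0.02, -0.01, 0.01]
```

View pics/s12.png

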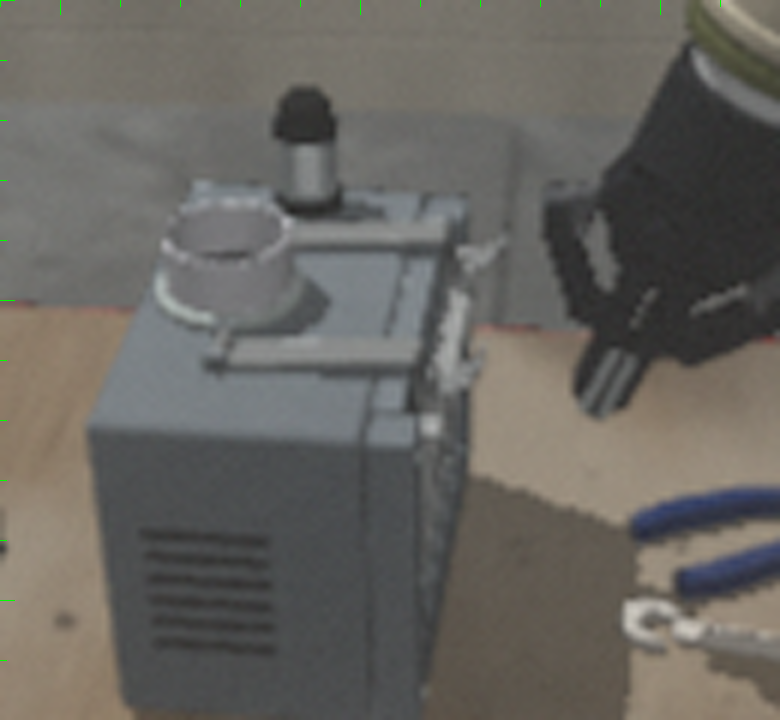

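```bash
python3 - <<'E'
from h import *
from bench import r
p,R=tcp(r.sense())
for tp,a,n in (([-55,-1,128],24,2),([-44,-1,128],27,2),([-22,-1,129],27,4)):
    p2,R2=push(tp,a);print(ik(tp,a));plan(p,R,p2,R2,n);p,R=p2,R2
E
```

```text
[-36.7 136.6]
  off [0.12, 1.75, -0.01]  dr [0.02, -0.01, 1.01]
  off [0.15, 1.75, -0.01]  dr [0.02, -0.01, 1.01]
[-37.8 138.2]
  off [0.22, 0.5, 0.0]  dr [0.0, 0.0, 1.5]
  off [0.24, 0.5, 0.0]  dr [0.0, 0.0, 1.5]
[-32.9 135.1]
  off [0.23, 0.5, -0.0]  dr [0.0, 0.0, 0.0]
  off [0.23, 0.5, -0.0]  dr [0.0, 0.0, 0.0]
  off [0.23, 0.5, -0.0]  dr [0.0, 0.0, 0.0]
  off [0.23, 0.5, -0.0]  dr [0.0, 0.0, 0.0]
```

send_rows(
  offset=[
    [0.1, 1.75, 0],
    [0.15, 1.75, 0],
    [0.2, 0.5, 0],
    [0.25, 0.5, 0],
    [0, 0, 0],
  ],
  dr=[
    [0, 0, 1],
    [0, 0, 1],
    [0, 0, 1.5],
    [0, 0, 1.5],
    [0, 0, 0],
  ],
  grip=[0, 0, 0, 0, 0],
)

```text
time: 15.1
tool_pos: [490.6, -29.9, 128.2]
tcp_rot: [90.0, 63.0, -2.0]
ft_force: [-0.2, 0.3, -0.1]
finger_gap: 0.1
```

```bash
python3 st.py
```

```text
t 15.1 cas [ 1.9 -2.7 37.3] lean 27.0 F [-0.2  0.3 -0.1] T [-0.02  0.17 -0.01] gap 0.1
tcp ext [-44.4  -1.1 128.2]
```

send_rows(
  offset=[
    [0.23, 0.45, 0],
    [0.23, 0.45, 0],
    [0.23, 0.45, 0],
    [0.23, 0.45, 0],
    [0, 0, 0],
  ],
  dr=[
    [0, 0, 0],
    [0, 0, 0],
    [0, 0, 0],
    [0, 0, 0],
    [0, 0, 0],
  ],
  grip=[0, 0, 0, 0, 0],
)

```text
time: 15.72
tool_pos: [511.8, -30.8, 129.0]
tcp_rot: [90.0, 63.0, -2.0]
ft_force: [0.6, -0.6, -0.6]
finger_gap: 0.4
```

```bash
python3 st.py; python3 - <<'E'
from h import *
from bench import r,snapshot
s2=snapshot("side");crop(s2,190,100,320,220,6,"s13.png")
E
```

```text
t 15.725 cas [23.2 -2.8 38.2] lean 27.0 F [ 0.6 -0.6 -0.6] T [-0.01  0.23  0.01] gap 0.4
tcp ext [-23.2  -1.1 129. ]
```

View pics/s13.png

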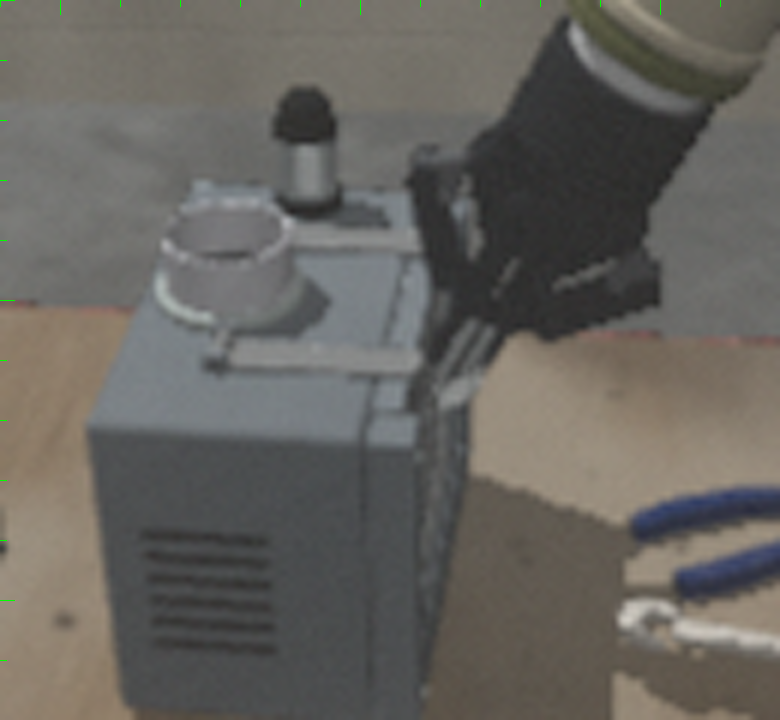

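send_rows(
  offset=[
    [0.14, 0.27, 0],
    [0, 0, 0],
  ],
  dr=[
    [0, 0, 0],
    [0, 0, 0],
  ],
  grip=[0, 0],
)

```text
time: 16.02
tool_pos: [514.0, -30.8, 128.8]
tcp_rot: [90.0, 63.0, -2.0]
ft_force: [-6.2, -0.2, 3.8]
finger_gap: -0.1
```

```bash
python3 st.py
```

```text
t 16.025 cas [25.3 -2.7 37.8] lean 26.9 F [-6.2 -0.2  3.8] T [ 0.09  0.81 -0.02] gap -0.1
tcp ext [-21.   -1.1 128.8]
```

send_rows(
  offset=[
    [0.1, 0.2, 0],
    [0.05, 0.1, 0],
    [-0.3, -0.6, 0],
    [-0.8, -1.5, 0],
    [-1.5, -2.5, 0],
  ],
  dr=[
    [0, 0, 0],
    [0, 0, 0],
    [0, 0, 0],
    [0, 0, -2],
    [0, 0, -3],
  ],
  grip=[0, 0, 0, 0, 0],
)

```text
time: 16.65
tool_pos: [464.4, -29.1, 132.0]
tcp_rot: [90.0, 68.1, -2.0]
ft_force: [0.8, -0.1, 0.8]
finger_gap: -0.2
```

```bash
python3 st.py; python3 - <<'E'
from h import *
from bench import r,snapshot
p,R=tcp(r.sense())
for tp,a,n in (([-120,0,200],22,2),([-110,0,250],5,3)):
    p2,R2=push(tp,a);print(ik(tp,a));plan(p,R,p2,R2,n);p,R=p2,R2
E
```

```text
t 16.65 cas [-32.5  -2.8  37.4] lean 21.9 F [ 0.8 -0.1  0.8] T [0.04 0.17 0.03] gap -0.2
tcp ext [-70.6  -1.1 132. ]
[-49.9 135.4]
  off [-4.08, -1.02, -0.06]  dr [0.02, -0.01, 0.03]
  off [-4.08, -1.02, -0.06]  dr [0.02, -0.01, 0.03]
[-26.3 113.5]
  off [-1.42, 0.93, 0.0]  dr [0.0, 0.0, -5.67]
  off [-1.51, 0.79, 0.0]  dr [0.0, 0.0, -5.67]
  off [-1.58, 0.64, 0.0]  dr [0.0, 0.0, -5.67]
```

```bash
python3 - <<'E'
from h import *
from bench import r
p,R=tcp(r.sense())
p2,R2=push([-90,-1,250],2);print(ik([-90,0,250],2),ik([-80,0,190],12));plan(p,R,p2,R2,4)
E
```

```text
[-19.6 108.4] [-28.9 122.4]
  off [-2.92, 0.65, -0.0]  dr [0.01, -0.0, -4.99]
  off [-2.96, 0.4, -0.0]  dr [0.01, -0.0, -4.99]
  off [-2.99, 0.14, -0.0]  dr [0.01, -0.0, -4.99]
  off [-2.99, -0.12, -0.0]  dr [0.01, -0.0, -4.99]
```

send_rows(
  offset=[
    [-2.9, 0.6, 0],
    [-3, 0.4, 0],
    [-3, 0.1, 0],
    [-3, -0.1, 0],
    [0, 0, 0],
  ],
  dr=[
    [0, 0, -5],
    [0, 0, -5],
    [0, 0, -5],
    [0, 0, -5],
    [0, 0, 0],
  ],
  grip=[0, 0, 0, 0, 0],
)

```text
time: 17.27
tool_pos: [447.0, -28.7, 253.1]
tcp_rot: [89.0, 87.7, -3.0]
ft_force: [-0.2, -0.4, -0.3]
finger_gap: -0.3
```

```bash
python3 st.py; python3 - <<'E'
from h import *
from bench import r,snapshot
for n in("side","scene","wrist"):
    s=snapshot(n); np.savez(n+"14.npz",**{k:np.array(v) for k,v in s.items()})
crop(load("side14"),190,100,320,220,6,"s14.png")
crop(load("scene14"),240,135,345,225,7,"c14.png")
cv2.imwrite("pics/wrist14.png",load("wrist14")["pixels"][:,:,::-1])
E
```

```text
t 17.275 cas [-84.   -3.1 151.2] lean 2.2 F [-0.2 -0.4 -0.3] T [0.01 0.   0.04] gap -0.3
tcp ext [-88.   -1.4 253.1]
```

View pics/s14.png

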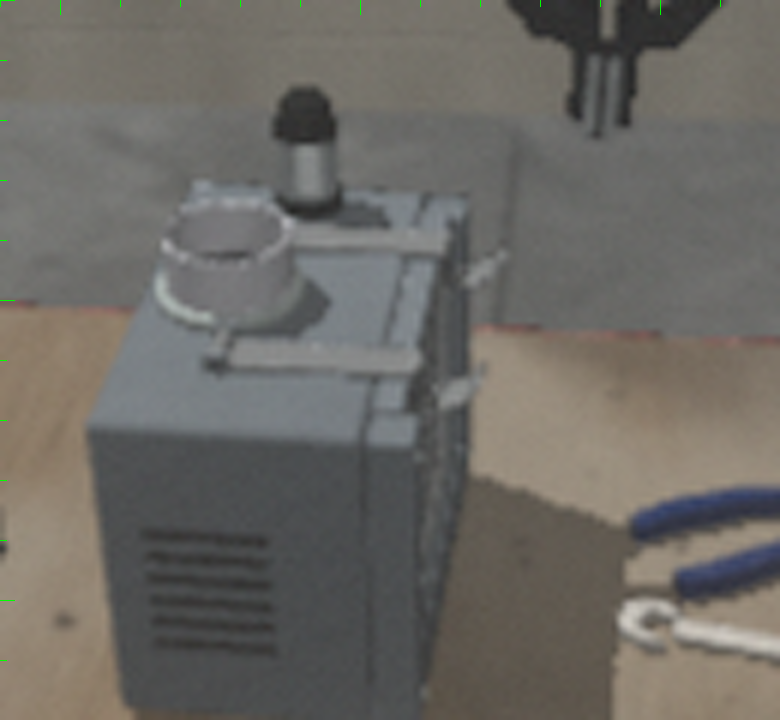

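View pics/c14.png

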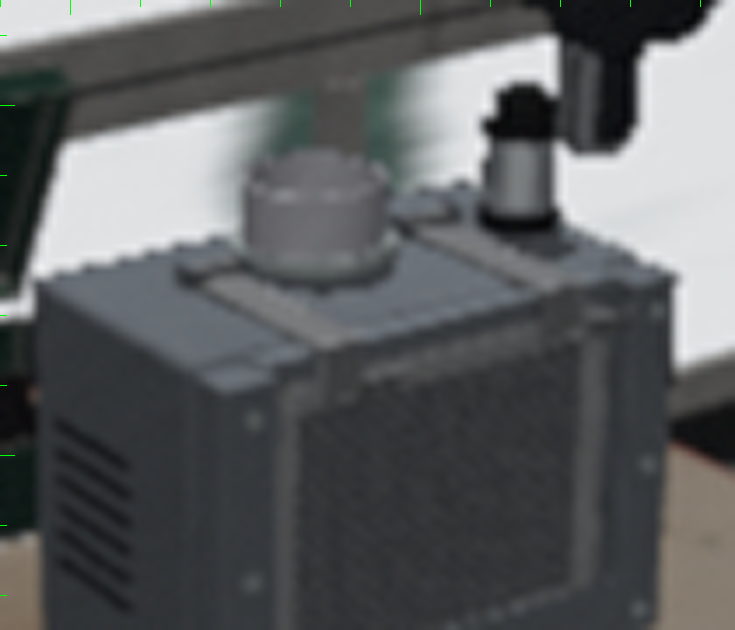

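View pics/wrist14.png

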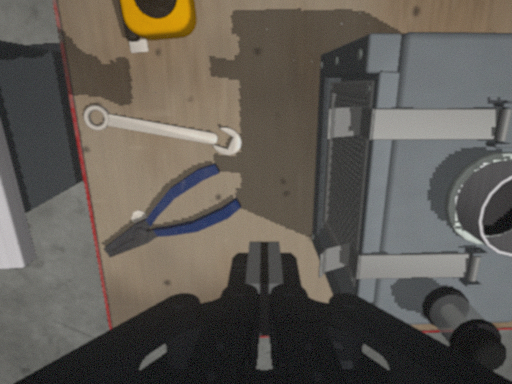

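```bash
python3 - <<'E'
from h import *
from bench import r
p,R=tcp(r.sense())
p2,R2=push([55,-87,255],0);print(p2);plan(p,R,p2,R2,4)
s=load("wrist14"); print(proj(s,ext([55,-87,224])))
E
```

```text
[ 586.775059   -119.45697424  255.        ]
  off [-0.01, 3.64, 2.15]  dr [0.01, -0.0, -0.5]
  off [-0.05, 3.64, 2.15]  dr [0.01, -0.0, -0.5]
  off [-0.08, 3.64, 2.15]  dr [0.01, -0.0, -0.5]
  off [-0.11, 3.64, 2.15]  dr [0.01, -0.0, -0.5]
[493.97777735 359.50086564]
```

send_rows(
  offset=[
    [-0.5, 3.6, 2.1],
    [0, 3.6, 2.1],
    [0, 3.6, 2.1],
    [0, 3.6, 2.1],
    [0, 0, 0],
  ],
  dr=[
    [0, 0, -0.5],
    [0, 0, -0.5],
    [0, 0, -0.5],
    [0, 0, -0.5],
    [0, 0, 0],
  ],
  grip=[0, 0, 0, 0, 0],
)

```text
time: 18.05
tool_pos: [585.6, -118.6, 255.3]
tcp_rot: [-104.4, 89.8, 163.5]
ft_force: [-0.0, 0.5, -1.1]
finger_gap: -0.3
```

```bash
python3 st.py; python3 - <<'E'
from h import *
from bench import r,snapshot
for n in("side","scene","wrist"):
    s=snapshot(n); np.savez(n+"15.npz",**{k:np.array(v) for k,v in s.items()})
crop(load("side15"),200,80,280,150,8,"s15.png")
crop(load("scene15"),270,110,350,180,8,"c15.png")
E
```

```text
t 18.05 cas [ 53.5 -87.8 153.3] lean -0.2 F [-0.   0.5 -1.1] T [ 0.05  0.03 -0.04] gap -0.3
tcp ext [ 53.8 -86.2 255.3]
```

View pics/s15.png

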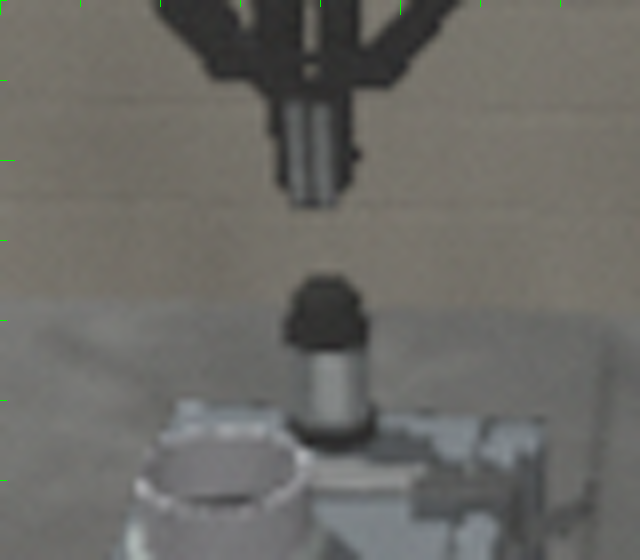

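View pics/c15.png

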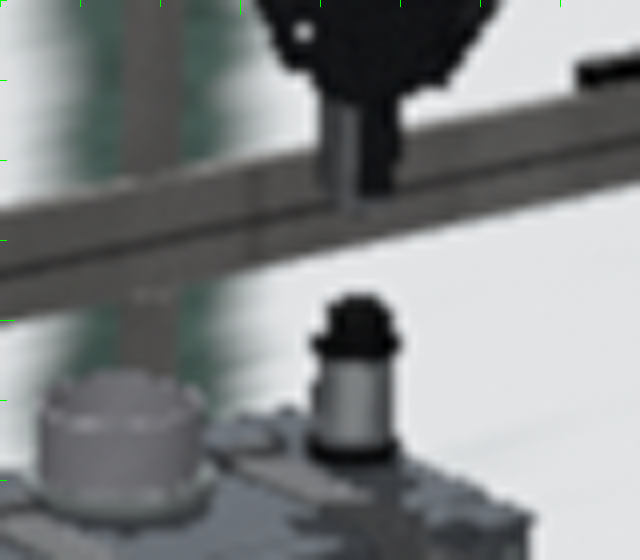

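send_rows(
  offset=[
    [1, -0.3, -0.15],
    [1.5, 0, 0],
    [0, 0, 0],
  ],
  dr=[
    [0, 0, 0],
    [0, 0, 0],
    [0, 0, 0],
  ],
  grip=[0, 0, 0],
)

```text
time: 18.58
tool_pos: [581.2, -115.2, 231.6]
tcp_rot: [-107.6, 89.9, 160.4]
ft_force: [0.9, 0.0, -0.7]
finger_gap: 0.3
```

send_rows(
  offset=[
    [0.5, 0, 0],
    [0.4, 0, 0],
    [0, 0, 0],
  ],
  dr=[
    [0, 0, 0],
    [0, 0, 0],
    [0, 0, 0],
  ],
  grip=[0, 0, 0],
)

```text
time: 18.95
tool_pos: [582.7, -115.9, 224.5]
tcp_rot: [87.9, 90.0, -4.1]
ft_force: [-0.4, 1.0, 0.3]
finger_gap: -0.2
```

```bash
python3 st.py
```

```text
t 18.95 cas [ 50.8 -85.3 122.5] lean 0.0 F [-0.4  1.   0.3] T [-0.04 -0.02 -0.01] gap -0.2
tcp ext [ 50.8 -83.6 224.5]
```

send_rows(
  offset=[
    [0.4, 0, 0],
    [0.4, 0, 0],
    [0, 0, 0],
  ],
  dr=[
    [0, 0, 0],
    [0, 0, 0],
    [0, 0, 0],
  ],
  grip=[0, 0, 0],
)

```text
time: 19.32
tool_pos: [583.0, -116.0, 217.4]
tcp_rot: [78.5, 89.9, -13.6]
ft_force: [-1.7, -0.1, 6.1]
finger_gap: 0.1
```

```bash
python3 st.py
```

```text
t 19.325 cas [ 51.3 -85.4 115.4] lean 0.1 F [-1.7 -0.1  6.1] T [0.05 0.25 0.03] gap 0.1
tcp ext [ 51.1 -83.7 217.4]
```

send_rows(
  offset=[
    [0.3, 0, 0],
    [0.2, 0, 0],
    [0, 0, 0],
    [0, 0, 0],
  ],
  dr=[
    [0, 0, 0],
    [0, 0, 0],
    [0, 0, 0],
    [0, 0, 0],
  ],
  grip=[0, 0, 0, 0],
)

```text
time: 19.82
tool_pos: [583.3, -116.0, 216.6]
tcp_rot: [75.0, 89.7, -17.0]
ft_force: [-13.5, 2.6, 27.2]
finger_gap: 0.1
```

```bash
python3 st.py; python3 - <<'E'
from h import *
from bench import snapshot
crop(snapshot("side"),200,80,280,150,8,"s16.png")
crop(snapshot("scene"),270,110,350,180,8,"c16.png")
E
```

```text
t 19.825 cas [ 51.8 -85.5 114.6] lean 0.3 F [-13.5   2.6  27.2] T [ 0.52  2.31 -0.09] gap 0.1
tcp ext [ 51.4 -83.7 216.6]
```

View pics/s16.png

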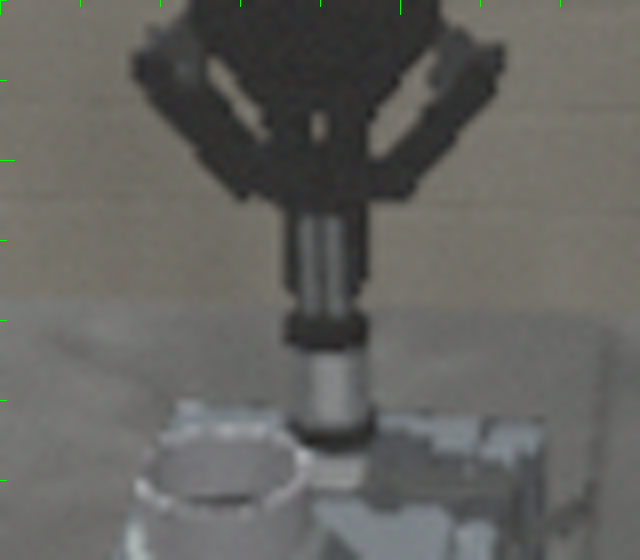

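View pics/c16.png

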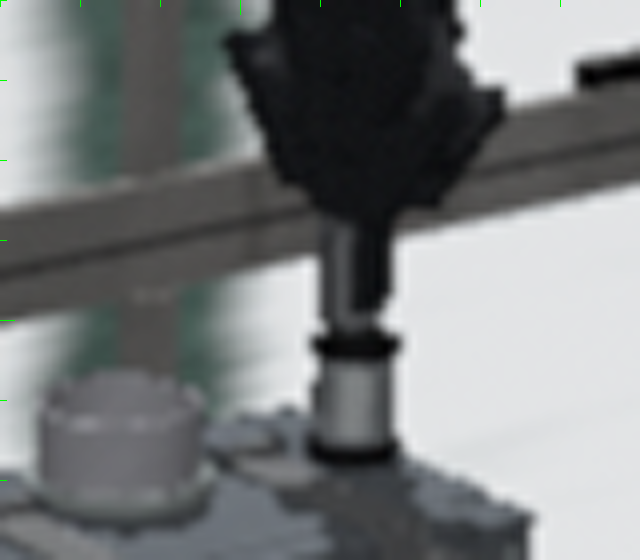

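Bottomed out at 27 N with the cap clearly down. Lifting off.

send_rows(
  offset=[
    [-0.8, 0, 0],
    [-2, 0, 0],
    [-4, 0, 0],
    [-4, -2, 0],
    [0, -4, 0],
  ],
  dr=[
    [0, 0, 0],
    [0, 0, 0],
    [0, 0, 0],
    [0, 0, 0],
    [0, 0, 0],
  ],
  grip=[0, 0, 0, 0, 0],
)

```text
time: 20.55
tool_pos: [524.1, -114.2, 324.5]
tcp_rot: [75.9, 89.6, -16.1]
ft_force: [0.0, -0.4, -0.3]
finger_gap: -0.2
```

send_rows(
  offset=[
    [0, -6, 0],
    [0, -6, 0],
    [0, 0, 0],
    [0, 0, 0],
  ],
  dr=[
    [0, 0, 0],
    [0, 0, 0],
    [0, 0, 0],
    [0, 0, 0],
  ],
  grip=[0, 20, 20, 20],
)

```text
time: 21.05
tool_pos: [403.1, -109.6, 320.5]
tcp_rot: [76.0, 89.8, -16.0]
ft_force: [0.3, -0.6, -0.2]
finger_gap: 17.0
```

```bash
python3 st.py; python3 - <<'E'
from h import *
from bench import snapshot
for n in("side","scene","wrist"):
    s=snapshot(n); np.savez(n+"17.npz",**{k:np.array(v) for k,v in s.items()}); cv2.imwrite(f"pics/{n}17.png",s["pixels"][:,:,::-1])
crop(load("side17"),190,100,320,220,6,"s17.png")
crop(load("scene17"),240,135,345,225,7,"c17.png")
for n in ("side","scene"):
    a=load(n+"0")["pixels"].astype(int);b=load(n+"17")["pixels"].astype(int); d=np.abs(a-b).max(2)
    cv2.imwrite(f"pics/{n}diff.png",np.clip(d*3,0,255).astype(np.uint8))
E
```

```text
t 21.05 cas [-128.7  -85.6  218.5] lean 0.2 F [ 0.3 -0.6 -0.2] T [-0.01  0.02 -0.01] gap 17.0
tcp ext [-129.   -83.9  320.5]
```

View pics/s17.png

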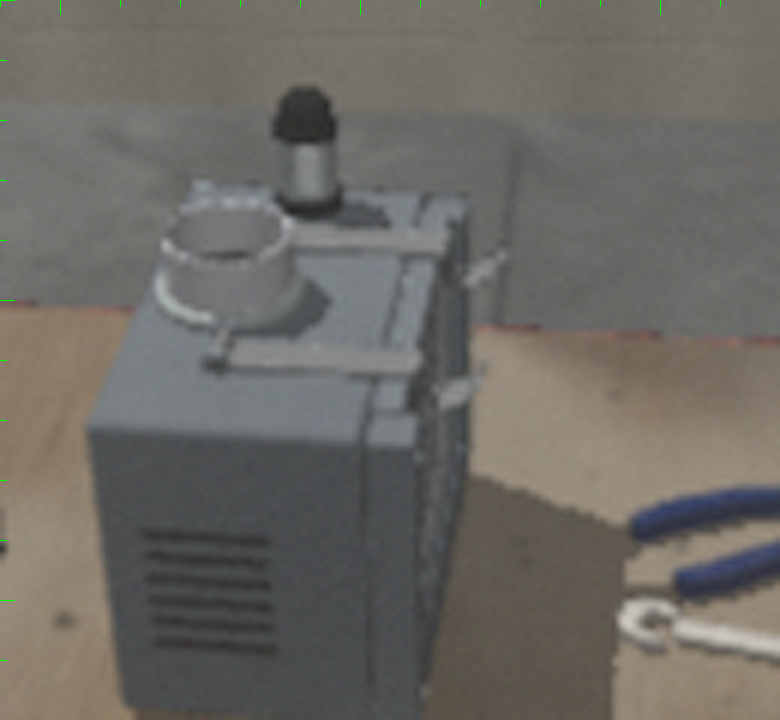

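View pics/c17.png

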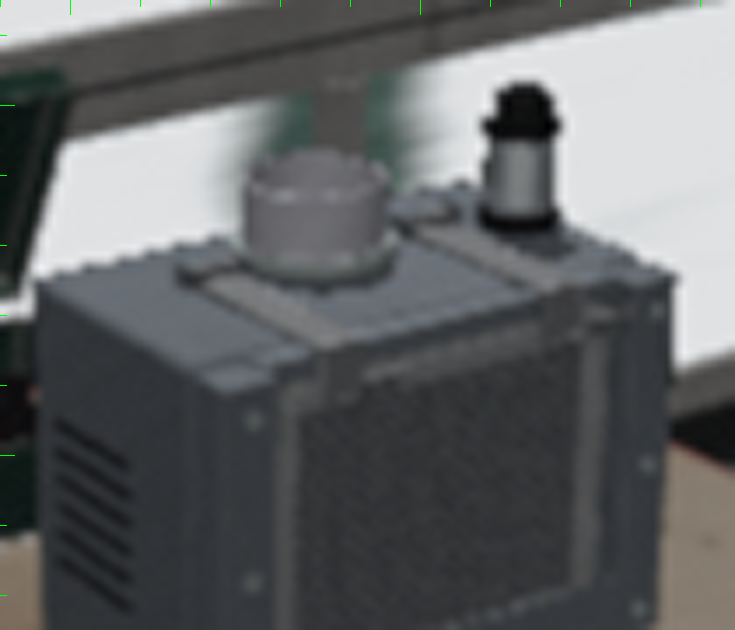

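View pics/side17.png

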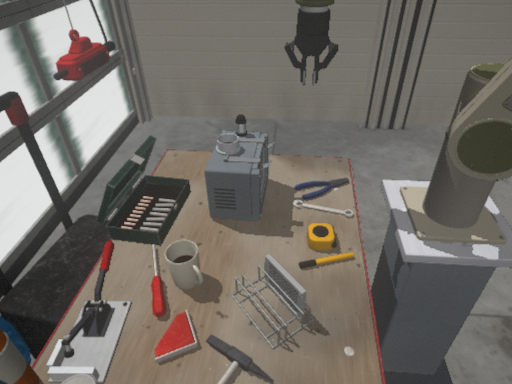

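View pics/sidediff.png

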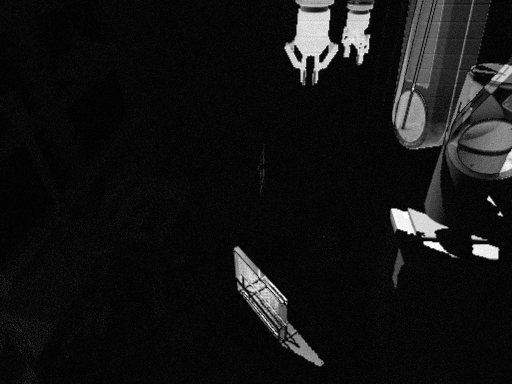

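```bash
python3 -c "
from bench import workorder
print(workorder.hand_in())"
```

```text
the job is handed in; nothing more can be done
None
```

The larger cassette is back in the extractor behind both catches, the reset cap has been pressed and is up again, and the job was handed in after about 21 s. Hand-in gives no verdict, so this rests on my own checks.

**What I did**
- I gripped the larger cassette at the top of the rack and lowered its edge into the channel, leaning it between 18 and 24 degrees. I felt for the front face and the channel floor by force, then let go.
- The first push upright went wrong. The fingertips caught on the cassette's top edge, with about 7 N upward and almost none forward. I backed off and pushed lower with more tilt, and the cassette then went home.
- I pressed the cap until it bottomed out, with 27 N upward on the tool, then lifted away and backed clear.

**Last checks**
- **Cassette and catches:** a light push met the cassette where a seated one should be. In the final side and scene pictures its face is flush under both catches. In the side view, the catches and cap have not changed from the start picture.
- **Other items:** the only change on the bench is the moved cassette, so the mug, tape measure and smaller cassette are where they were.
- **Robot:** it touches nothing and the force reading is near zero.

**Disagreements:** the camera views put the extractor up to about 8 mm apart in x. The force contact confirmed the position I used to within about 1 mm. The cap was about 4 mm nearer the robot than I had calculated, so I corrected for it by eye before pressing.

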